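# Gauge the padlock bores, sort the bodies and send the carrier on

## Task

Take the plug gauge from its stand and try it in the bore of every padlock body on the blue mat, working from the robot's left to its right: a body passes if the pin goes in all the way to its flange, and fails if the pin stops on a step part of the way down. Put the gauge back upright in its stand, pin in the hole; with the carrier at its loading station, seat each body that passes flat in a nest of the carrier, one to a nest, and put each one that fails in the red bin. Handle no padlock body while the carrier is away from the loading station; when all are sorted, slide it, with whatever it holds, to the next station, its pointer at the green mark, and leave the other things on the bench alone.

Things in the scene. Friction and masses are not known exactly. Their poses are not given: they have to be found in the camera images.
- lock1a: brass padlock body, a block 40 (x) x 62 (y) x 45 mm (z), 0.45 kg; origin under its centre, z up. An 18.5 mm round bore opens in the middle of its top. A sound bore runs right through; a tight one has a step 12 mm down that stops the gauge. Starts leftmost (largest y) in the row. At most one of lock1a and lock1b is there (the other None); the letter says nothing of the bore.
- lock1b: brass padlock body, a block 40 (x) x 62 (y) x 45 mm (z), 0.45 kg; origin under its centre, z up. An 18.5 mm round bore opens in the middle of its top. A sound bore runs right through; a tight one has a step 12 mm down that stops the gauge. Starts leftmost (largest y) in the row. At most one of lock1a and lock1b is there (the other None); the letter says nothing of the bore.
- lock2a: brass padlock body, a block 40 (x) x 62 (y) x 45 mm (z), 0.45 kg; origin under its centre, z up. An 18.5 mm round bore opens in the middle of its top. A sound bore runs right through; a tight one has a step 12 mm down that stops the gauge. Starts second from the left in the row. At most one of lock2a and lock2b is there (the other None); the letter says nothing of the bore.
- lock2b: brass padlock body, a block 40 (x) x 62 (y) x 45 mm (z), 0.45 kg; origin under its centre, z up. An 18.5 mm round bore opens in the middle of its top. A sound bore runs right through; a tight one has a step 12 mm down that stops the gauge. Starts second from the left in the row. At most one of lock2a and lock2b is there (the other None); the letter says nothing of the bore.
- lock3a: brass padlock body, a block 40 (x) x 62 (y) x 45 mm (z), 0.45 kg; origin under its centre, z up. An 18.5 mm round bore opens in the middle of its top. A sound bore runs right through; a tight one has a step 12 mm down that stops the gauge. Starts third from the left in the row. At most one of lock3a and lock3b is there (the other None); the letter says nothing of the bore.
- lock3b: brass padlock body, a block 40 (x) x 62 (y) x 45 mm (z), 0.45 kg; origin under its centre, z up. An 18.5 mm round bore opens in the middle of its top. A sound bore runs right through; a tight one has a step 12 mm down that stops the gauge. Starts third from the left in the row. At most one of lock3a and lock3b is there (the other None); the letter says nothing of the bore.
- lock4a: brass padlock body, a block 40 (x) x 62 (y) x 45 mm (z), 0.45 kg; origin under its centre, z up. An 18.5 mm round bore opens in the middle of its top. A sound bore runs right through; a tight one has a step 12 mm down that stops the gauge. Starts fourth from left (may be empty) in the row. At most one of lock4a and lock4b is there (the other None); the letter says nothing of the bore.
- lock4b: brass padlock body, a block 40 (x) x 62 (y) x 45 mm (z), 0.45 kg; origin under its centre, z up. An 18.5 mm round bore opens in the middle of its top. A sound bore runs right through; a tight one has a step 12 mm down that stops the gauge. Starts fourth from left (may be empty) in the row. At most one of lock4a and lock4b is there (the other None); the letter says nothing of the bore.
- mat: thin blue repair mat, 150 x 440 x 3 mm, fixed; origin at the centre of its underside. The padlock bodies start on it in a row along its y axis, about 110 mm apart, turned at most 0.15 rad from the mat.
- gauge: plug gauge, 102 mm tall, 0.15 kg: at the bottom a steel pin 16 mm in diameter and 42 mm long with a bevelled end, then a flange 32 mm in diameter and 5 mm thick, then a green square handle 20 x 20 mm, 55 mm tall (its flats face the gauge's x and y). Origin at the centre of the pin's lower end, z up the handle. It starts upright in its stand.
- gauge_tip (a point): centre of the lower end of the gauge's pin
- gauge_grip (a point): middle of the gauge's handle, 77 mm above the tip: where to hold it
- stand: grey block 70 x 70 x 55 mm, fixed; origin at the centre of its underside. A 22 mm hole, 50 mm deep, in the middle of its top takes the gauge's pin; the flange rests on the top, so the tip is then 13 mm above the stand's underside.
- bin: red open reject bin, fixed, outside 180 (x) x 160 (y) x 45 mm high, walls and floor 4 mm; origin at the centre of its underside. It stands on one side of the table and the gauge stand on the other, either way round.
- carrier (a joint): travel of the carrier along the slide in m, growing towards the slide's -y (the robot's right); range 0 to 0.16. About 0 to 0.02 is the loading station (white mark), 0.12 the next station (green mark). About 2.5 N of friction holds it where it is left; nothing catches it; it moves both ways.
- slide: aluminium slide, fixed, 90 x 460 mm on the table, running along its own y axis; origin at the centre of its underside. White and green marks on its near edge show the loading station and the next station; the carrier's yellow pointer stands over the mark.
- carrier_deck (a point): middle of the carrier's tray floor, 22 mm above the table; moves with it. The grey tray is 57 (x) x 297 mm (y) outside, walls and dividers 5 mm thick and 8 mm high above the floor: four nests, each 47 x 68 mm inside, centred 109.5, 36.5, -36.5 and -109.5 mm along y from this point, for one padlock body each, long side along y.
- carrier_grip (a point): grip point on the carrier's black square post, 18 x 18 mm, reaching from 23 to 75 mm above the table beyond the tray's left (+y) end; this point is 55 mm above the table, axes as the carrier's
- phone: bystander: black phone, 72 x 150 x 9 mm; origin under its centre
- screwdriver: bystander: screwdriver, 160 mm, lying beyond the slide; origin under its middle
- spray_can: bystander: yellow can, 52 mm in diameter, 130 mm tall; origin under its centre
- blank_box: bystander: cardboard box, 70 x 120 x 45 mm; origin under its centre
- tape_roll: bystander (not always there): roll, 64 mm in diameter, 22 mm high; origin under its centre
- mug: bystander: blue mug, 80 mm in diameter, 90 mm tall; origin under its centre
There are look-alikes about, which are no part of the job. Of the things that look like the gauge, the middle-sized one is meant.

How it is judged:
By the outcome, as a careful person would: the job done as asked, in the order asked, and still so for the second after the job is handed in, with the robot touching nothing.
Of lock1a, lock1b only 1 to 1 are there at a start; the rules pass over those that are not, and their reading is None.
Of lock2a, lock2b only 1 to 1 are there at a start; the rules pass over those that are not, and their reading is None.
Of lock3a, lock3b only 1 to 1 are there at a start; the rules pass over those that are not, and their reading is None.
Of lock4a, lock4b, tape_roll only 1 to 1 are there at a start; the rules pass over those that are not, and their reading is None.
At some moment in a run one of lock1a, lock2b, lock3b, lock4a, lock1b, lock2a, lock3a, lock4b may be knocked a few centimetres aside while the robot is not near it.
It also fails if it takes over 208 s, if anything falls off the work surface, if the arm or the gripper's body presses on something with over 40 N, if the wrist force passes 120 N, or if a joint passes its speed limit or range.

## Robot

A 7-joint arm with a two-finger parallel gripper is mounted at the origin on the work surface. World frame = base frame: x ahead of the robot, y to its left, z up, the work surface at z = 0. Lengths are in m, angles in rad, forces in N, time in s.
With the tool pointing down it reaches from about 0.4 to 0.85 m from the base axis. Payload 10.4 kg.
Tool frame: the origin (TCP) lies at the very end of the fingers, on their centre line; the grasp point (between the pads) lies 19 mm behind it; z points along the fingers, y is the direction in which the jaws open and shut (so a half turn about z gives the same grasp; the last joint's range is limited). The gripper opens to 87 mm and grips with 3 to 60 N. Pads are 19 mm wide; open, the fingers measure 117 mm over their backs; the gripper's body (75 mm by 190 mm) begins 51 mm behind the grasp point.
Start: joints at [1.265, 0.332, -0.065, 1.46, 0.022, 1.35, -0.088], TCP at [0.174, -0.6, 0.223] pointing down, gripper open.
Joint ranges: [-2.6, 2.6], [-0.5, 2.12], [-1.47, 1.34], [0.16, 2.42], [-1.27, 4.41], [0.06, 2.06], [-2.6, 2.6]. Speed limits (rad/s): [2.22, 2.22, 2.79, 2.79, 3.14, 3.14, 3.14].

## Interface

Orientations are given as a unit quaternion [x, y, z, w].
In Python, from bench import r, eyes, job gives the robot as it stands. The module is installed in compiled form; this text tells all that it offers.
- The arm moves only by the tool play_rows, never from a script. Its argument "motion" is a list of rows, each a list of 7 numbers: the shift along the tool's x, y, z as a fraction of full scale, then the turn, a rotation vector about the tool's x, y, z as a fraction of full scale, then the opening in per cent of the stroke, from 0 (shut) to 100 (fully open). A call has 1 to 5 rows; each row is the pose to reach, as a shift and turn from the pose commanded when the call began, along the tool's axes at that moment; what a row does not reach only later rows make up. Full scale, the value 1, is 0.2 m for a shift and 90 degrees for a turn. A row lasts 1/8 s, in which the tool goes at most 62.5 mm and 10.7 degrees, less where a joint would pass 70% of its speed; a pose out of reach is approached as far as the arm can. A call with a number of a shift or a turn outside -1 to 1 is refused whole. A call with a gripper value outside its range is refused whole. The fingers move at their own pace and stop on an object; "squeeze" is the grip in N (left out, the last holds). Time passes only in rows, so rows that repeat a pose let the fingers close. It gives the time, the measured TCP pose, the force and the opening at its end, in the units of the state.
- r.read_state(): the state, without advancing time (a new reading comes with each control period).
- eyes.camera(name): name is "scene" or "top" or "wrist"; returns a dict with "image" (480x640x3 uint8, red, green, blue), "mtx" (3x3 intrinsics, pixels), "R" (3x3) and "t" (3): a world point X has camera coordinates R X + t. Camera axes: x right, y down, z forward; pixel columns grow to the right and rows downward; lengths in m; the calibration is good to about 2 mm. The wrist camera is an equidistant fisheye: a pixel r from the principal point sees the ray r / f radians off the axis. A picture is of the moment at which its call begins. There is no depth.
- job.close_job(): hands the job in, once; it reports no verdict.
Trained networks look in a picture, given as the dict that the camera call returned (one of the last four; its "shot" number tells which), for a name from the list of things; names that differ only in an ending like _2 or _b are one class to them, and where a whole thing is asked for, a point or a joint stands for the part that bears it (a point fixed in the world has none). Each returns a list of dicts, best first, with "p" (0 to 1); they miss things now and then, are a little off and sometimes report something else, mostly with a low value. They report only what shows in the picture. A call takes as long as a camera call. They do not tell look-alikes from the thing itself.
- eyes.regions_of(picture, label): "region" (480x640 bool, what is visible of it) and "xy" ([column, row] in pixels, amid what is visible of it).
- eyes.landmark_of(picture, label): "xy" ([column, row] in pixels: a listed point, or the origin of a listed thing).
The state is a dict: "time": time; "joint_positions": joint angles; "joint_vel": joint speeds; "joint_torque": joint torques, N m; "ee_pos": TCP position; "eef_rot": TCP orientation; "ft_force": force on the tool from outside, world axes, zero at the start; "torque": the same for the moment, N m; "width": finger opening in m.
Only numpy, scipy, OpenCV 4.12 (cv2) and the standard library are available. Lean on these libraries where they do the work, as an engineer would, in place of code of your own. Each camera call takes 0.05 s, during which the arm holds its last target. There are 200 camera calls.

## Working session

There is one attempt and no reset: what is moved stays moved. The work goes in short steps, Python scripts to look and compute and a tool call to move; the robot and the scene stay as the last step left them, time stands still between calls to the robot, and variables do not carry over. Pictures are saved under pics/ and viewed, about 12 in all and at most 16, crops included, and the job is handed in when it is done.

Besides the shell and the picture viewer there is one more tool, called after "Emit:" as a command line: name --pt "numbers of a row" for each row, then --argument value for the rest. play_rows: Moves the arm, as the interface text tells. Shift numbers are shares of 0.2 m and turn numbers shares of 90 degrees, none past 1 either way. Its arguments: {"type":"object","properties":{"motion":{"type":"array","items":{"type":"array","items":{"type":"number"}}},"squeeze":{"type":"number"}},"required":["motion"]}

```bash
mkdir -p pics
cat > h.py <<'E'
import numpy as np, cv2
from scipy.spatial.transform import Rotation as Ro
from bench import r, eyes, job
def save(p,name,crop=None,scale=1):
    im=p["image"][:,:,::-1]
    if crop: im=im[crop[1]:crop[3],crop[0]:crop[2]]
    if scale!=1: im=cv2.resize(im,None,fx=scale,fy=scale,interpolation=cv2.INTER_CUBIC)
    cv2.imwrite("pics/"+name+".png",im)
def ray(p,uv,fish=False):
    K=p["mtx"];x=(uv[0]-K[0,2])/K[0,0];y=(uv[1]-K[1,2])/K[1,1]
    if fish:
        th=np.hypot(x,y);s=np.sin(th)/max(th,1e-9);d=np.array([x*s,y*s,np.cos(th)])
    else: d=np.array([x,y,1.])
    R=np.array(p["R"]);t=np.array(p["t"]);return -R.T@t,R.T@d
def at_z(p,uv,z,fish=False):
    c,d=ray(p,uv,fish);return c+d*(z-c[2])/d[2]
def proj(p,X,fish=False):
    c=np.array(p["R"])@np.array(X)+np.array(p["t"]);K=p["mtx"]
    if fish:
        rr=np.hypot(c[0],c[1]);th=np.arctan2(rr,c[2]);a=c[:2]/max(rr,1e-9)*th
    else: a=c[:2]/c[2]
    return np.array([K[0,0]*a[0]+K[0,2],K[1,1]*a[1]+K[1,2]])
E
python3 - <<'E'
from h import *
np.set_printoptions(precision=4,suppress=True)
t=eyes.camera("top");s=eyes.camera("scene")
save(t,"top1");save(s,"scene1")
for n,p in(("top",t),("scene",s)):
    print(n,"C",-np.array(p["R"]).T@p["t"],p["mtx"][0,0])
    for l in ["lock1a","gauge","gauge_grip","gauge_tip","stand","bin","mat","slide","carrier_deck","carrier_grip"]:
        print(l,[(np.round(d["xy"]).astype(int).tolist(),round(d["p"],2)) for d in eyes.landmark_of(p,l)][:7])
print(r.read_state())
E
```

```text
top C [0.4611 0.0004 1.2546] 507.91108552920315
lock1a []
gauge [([478, 281], 0.69), ([455, 328], 0.69), ([446, 284], 0.59), ([283, 290], 0.43)]
gauge_grip [([458, 280], 0.77), ([488, 278], 0.45)]
gauge_tip [([455, 331], 0.72), ([476, 284], 0.54)]
stand [([442, 284], 0.88)]
bin [([164, 290], 0.67), ([444, 284], 0.25)]
mat [([309, 294], 0.72), ([304, 230], 0.2)]
slide [([302, 231], 0.79), ([210, 225], 0.33)]
carrier_deck [([288, 231], 0.93), ([210, 226], 0.31)]
carrier_grip [([208, 223], 0.93)]
scene C [1.3014 0.2142 1.0402] 615.4118144774282
lock1a []
gauge [([223, 161], 0.89), ([211, 191], 0.58), ([175, 190], 0.51)]
gauge_grip [([414, 358], 0.65), ([213, 123], 0.56), ([168, 172], 0.55), ([201, 169], 0.52)]
gauge_tip [([479, 367], 0.71), ([170, 187], 0.64)]
stand [([209, 198], 0.83)]
bin [([525, 254], 0.63)]
mat [([359, 217], 0.72)]
slide [([342, 274], 0.82), ([317, 316], 0.52)]
carrier_deck [([366, 274], 0.66), ([341, 275], 0.55), ([478, 365], 0.42), ([203, 168], 0.4), ([217, 293], 0.36), ([535, 344], 0.18)]
carrier_grip [([455, 290], 0.91)]
{'time': 1.1, 'joint_positions': array([ 1.2654,  0.3322, -0.0647,  1.4601,  0.0216,  1.3499, -0.0885]), 'joint_vel': array([-0.0003,  0.0012,  0.0023,  0.0015,  0.0015, -0.0004,  0.0006]), 'joint_torque': array([ -0.0005, -62.3033,   0.0239, -39.0117,  -0.0615,   0.0317,
         0.    ]), 'ee_pos': array([ 0.1744, -0.6002,  0.2226]), 'eef_rot': array([0.99  , 0.1409, 0.    , 0.    ]), 'ft_force': array([-0.5359, -0.325 ,  0.179 ]), 'torque': array([ 0.0482, -0.0343,  0.0506]), 'width': 0.0871703978554619}
```

View pics/top1.png

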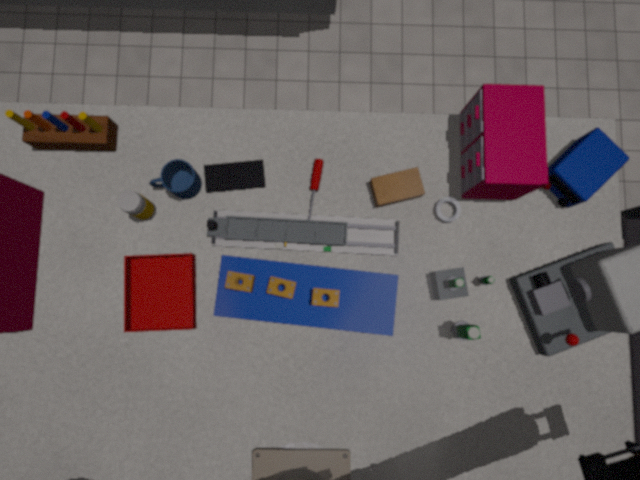

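View pics/scene1.png

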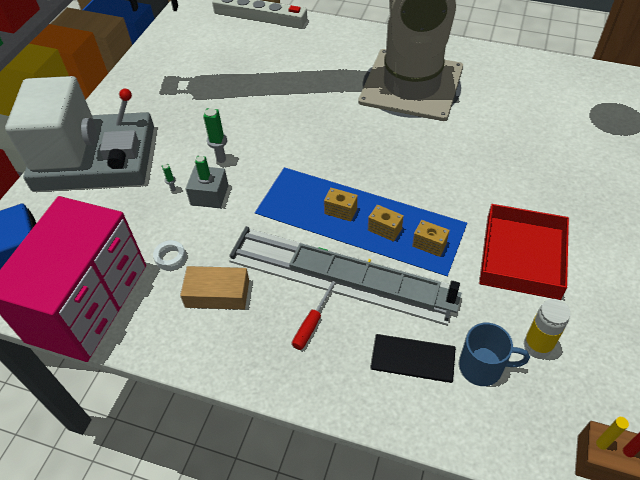

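The top view shows three brass bodies at (240,281), (282,287) and (325,297), with the fourth place empty and the tape roll present at (446,210). The carrier pointer is at the white mark (284,244) and the green mark is at (327,248).

There are three gauge-like things: small at (488,279), in the stand at (456,283), and large at (468,331). The one in the stand is middle-sized and stands in its stand, so it fits the description. I'll confirm with a crop.

```bash
cat >> h.py <<'E'
def locks(p,z=0.048,fish=False,amin=150):
    hsv=cv2.cvtColor(np.ascontiguousarray(p["image"]),cv2.COLOR_RGB2HSV)
    m=cv2.inRange(hsv,(10,110,90),(28,255,255))
    n,l,st,c=cv2.connectedComponentsWithStats(cv2.morphologyEx(m,cv2.MORPH_CLOSE,np.ones((7,7))))
    return [(l==i) for i in range(1,n) if st[i,4]>amin]
E
python3 - <<'E'
from h import *
np.set_printoptions(precision=4,suppress=True)
t=eyes.camera("top");s=eyes.camera("scene")
a=cv2.resize(np.ascontiguousarray(s["image"][90:220,130:260,::-1]),(400,400),interpolation=cv2.INTER_CUBIC)
b=cv2.resize(np.ascontiguousarray(t["image"][200:330,190:410,::-1]),(790,467),interpolation=cv2.INTER_CUBIC)
cv2.imwrite("pics/cropS.png",a);cv2.imwrite("pics/cropT.png",b)
for m in locks(t):
    ys,xs=np.nonzero(m)
    rc=cv2.minAreaRect(np.array([at_z(t,(x,y),.048)[:2]*1000 for x,y in zip(xs,ys)],dtype=np.float32))
    print("blob",xs.mean(),ys.mean(),rc)
for n,uv,z in [("stand gauge top",(459,283),.115),("stand",(449,284),.055),("bin",(160,292),.045),("post",(212,225),.075),("wmark",(284,246),.01),("gmark",(327,249),.01),("slideL",(212,225),.02),("slideR",(397,236),.02),("mat",(306,295),.003)]:
    print(n,at_z(t,uv,z))
E
```

```text
blob 396.3960983884648 186.02120441051738 ((741.9545288085938, -219.5966339111328), (65.75090026855469, 113.88001251220703), 15.452917098999023)
blob 239.30673316708229 281.44389027431424 ((502.9478759765625, 154.24728393554688), (60.37993240356445, 37.42934036254883), 81.64962005615234)
blob 280.7647058823529 287.32598039215685 ((491.0593566894531, 56.2755012512207), (60.220603942871094, 38.15772247314453), 77.1024169921875)
blob 324.53452685421996 297.14322250639384 ((470.0, -47.802677154541016), (60.05651092529297, 36.76255416870117), 85.90624237060547)
stand gauge top [ 0.5066 -0.3474  0.115 ]
stand [ 0.5062 -0.3418  0.055 ]
bin [0.4748 0.3397 0.045 ]
post [0.6322 0.2193 0.075 ]
wmark [0.5933 0.0529 0.01  ]
gmark [ 0.5881 -0.0531  0.01  ]
slideL [0.6402 0.2295 0.02  ]
slideR [ 0.6228 -0.2246  0.02  ]
mat [ 0.4746 -0.0038  0.003 ]
```

View pics/cropS.png

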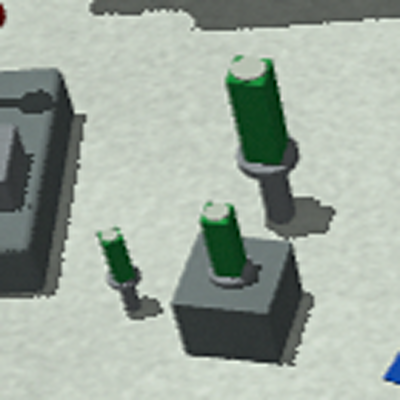

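View pics/cropT.png

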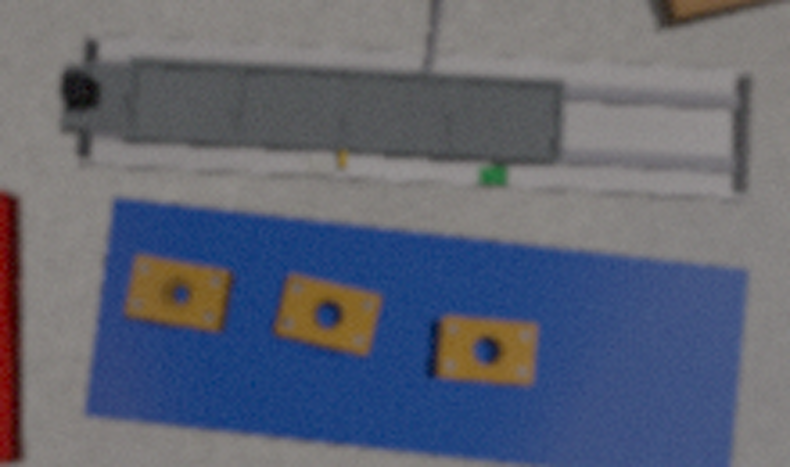

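The crop confirms three gauges: small at left, middle-sized in the stand, and large behind. I'll take the one in the stand.

Emit:
play_rows --pt "0.25 -0.1 -0.2 0 0 0 55" --pt "0.5 -0.2 -0.2 0 0 0 55" --pt "0.75 -0.3 -0.2 0 0 0 55" --pt "0.98 -0.38 -0.2 0 0 0 55" --pt "0.98 -0.38 -0.2 0 0 0 55"

```text
time: 1.82
ee_pos: [0.3455, -0.4693, 0.2628]
eef_rot: [0.99, 0.145, 0.001, -0.0]
ft_force: [0.4, -0.6, 0.7]
width: 0.05
```

Emit:
play_rows --pt "0.25 -0.1 0 0 0 0.084 55" --pt "0.5 -0.2 0 0 0 0.084 55" --pt "0.75 -0.3 0 0 0 0.084 55" --pt "0.97 -0.375 0 0 0 0.084 55" --pt "0.97 -0.375 0 0 0 0.084 55"

```text
time: 2.45
ee_pos: [0.5093, -0.3434, 0.2622]
eef_rot: [0.997, 0.078, 0.0, -0.001]
ft_force: [-0.2, 0.7, -0.4]
width: 0.0481
```

```bash
cat >> h.py <<'E'
def pose():
    s=r.read_state();R=Ro.from_quat(s["eef_rot"]).as_matrix()
    return s,np.array(s["ee_pos"]),R
def go(tgt,yaw=None):
    "units for a move to TCP tgt and yaw (deg): tool x=(cos,sin)"
    s,p,R=pose();d=R.T@(np.array(tgt)-p)/.2
    psi=np.degrees(np.arctan2(R[1,0],R[0,0]))
    rot=np.zeros(3)
    if yaw is not None:
        Y=np.radians(yaw);T=np.array([[np.cos(Y),np.sin(Y),0],[np.sin(Y),-np.cos(Y),0],[0,0,-1]])
        rot=Ro.from_matrix(R.T@T).as_rotvec()/(np.pi/2)
    print("t",round(s["time"],2),"pos",p.round(4),"yaw",round(psi,2),"shift",d.round(3),"turn",rot.round(3),"F",np.round(s["ft_force"],1),"w",round(s["width"],4))
E
python3 - <<'E'
from h import *
w=eyes.camera("wrist");save(w,"w1")
go([.507,-.346,.2],8.6)
print(w["mtx"],np.array(w["R"]).round(3),(-np.array(w["R"]).T@w["t"]).round(4))
for l in ["gauge_grip","gauge_tip","stand"]: 
    for d in eyes.landmark_of(w,l)[:3]: print(l,d["xy"],round(d["p"],2),at_z(w,d["xy"],{"gauge_grip":.09,"gauge_tip":.013,"stand":0}[l],True).round(4))
E
```

```text
t 2.5 pos [ 0.5073 -0.3458  0.2622] yaw 8.76 shift [-0.002  0.001  0.311] turn [-0.     0.     0.002] F [-1.   0.2  0.2] w 0.0478
[[371.64829954   0.         317.17282239]
 [  0.         371.64829954 236.91698723]
 [  0.           0.           1.        ]] [[ 0.156 -0.988 -0.001]
 [-0.945 -0.149  0.291]
 [-0.288 -0.044 -0.957]] [ 0.5887 -0.3299  0.4244]
gauge_grip [408.0, 213.1] 0.97 [ 0.5246 -0.4262  0.09  ]
gauge_grip [323.4, 217.8] 0.78 [ 0.5073 -0.3482  0.09  ]
gauge_grip [324.6, 330.9] 0.71 [ 0.3881 -0.369   0.09  ]
gauge_tip [394.7, 203.4] 0.67 [ 0.5184 -0.4304  0.013 ]
gauge_tip [320.4, 283.8] 0.64 [ 0.407 -0.362  0.013]
stand [317.7, 195.9] 0.6 [ 0.5102 -0.3424  0.    ]
```

View pics/w1.png

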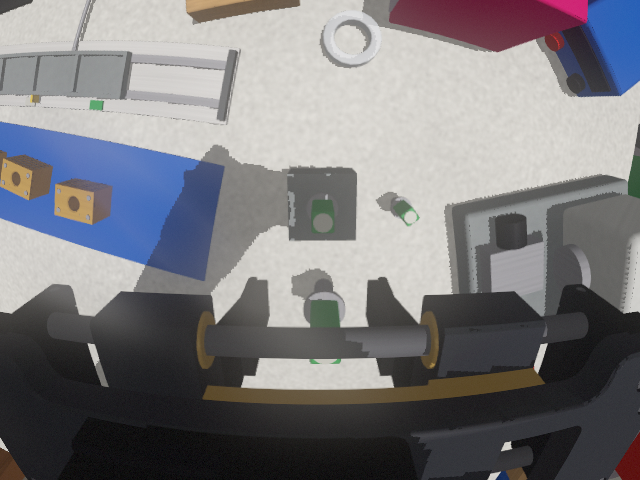

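The view shows the stand gauge at (322,215), flats aligned with the jaws. The small gauge at (405,210) and the large one at (325,320) are clear of the way down.

Emit:
play_rows --pt "0.003 0.006 0.25 0 0 0 55" --pt "0.003 0.006 0.5 0 0 0 55" --pt "0.003 0.006 0.75 0 0 0 55" --pt "0.003 0.006 0.95 0 0 0 55" --pt "0.003 0.006 0.955 0 0 0 55"

```text
time: 3.28
ee_pos: [0.5046, -0.3478, 0.0689]
eef_rot: [0.997, 0.074, -0.002, -0.001]
ft_force: [0.1, 0.3, 0.5]
width: 0.0478
```

Emit:
play_rows --pt "0 0 0 0 0 0 0" --pt "0 0 0 0 0 0 0" --pt "0 0 0 0 0 0 0" --pt "0 0 0 0 0 0 0" --pt "0 0 0 0 0 0 0" --squeeze 30

```text
time: 3.9
ee_pos: [0.508, -0.3478, 0.0725]
eef_rot: [0.997, 0.075, 0.001, 0.0]
ft_force: [-1.4, 0.3, 6.9]
width: 0.0198
```

Run:
```python
from h import *
go([.505,.0,.2])
w=eyes.camera("wrist");save(w,"w2")
s,p,R=pose()
for dx in(-.01,0,.01): print(dx,proj(w,p+R@np.array([dx,0,-.044]),True))
```

```text
t 3.9 pos [ 0.508  -0.3478  0.0725] yaw 8.64 shift [ 0.247 -1.721 -0.639] turn [0. 0. 0.] F [-1.4  0.3  6.9] w 0.0198
-0.01 [320.20344595 370.08382105]
0 [320.31016556 349.46452738]
0.01 [320.41702479 327.15665881]
```

View pics/w2.png

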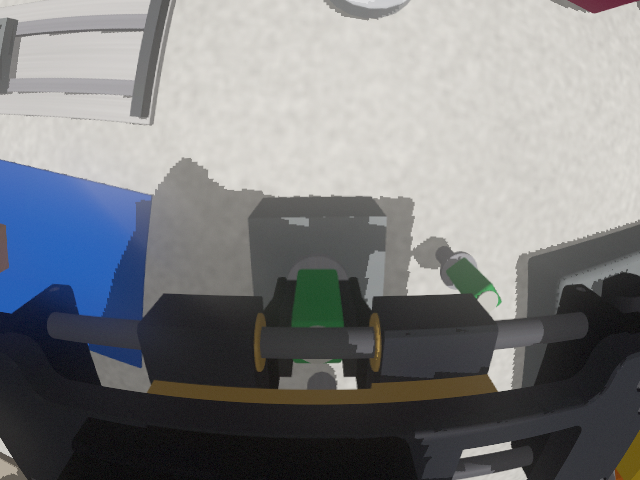

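Emit:
play_rows --pt "0 0 -0.15 0 0 0 0" --pt "0 0 -0.35 0 0 0 0" --pt "0 0 -0.55 0 0 0 0" --pt "0 0 -0.65 0 0 0 0" --pt "0 0 -0.65 0 0 0 0"

```text
time: 4.58
ee_pos: [0.5082, -0.3478, 0.2029]
eef_rot: [0.997, 0.075, 0.001, 0.001]
ft_force: [-0.1, -0.3, -2.6]
width: 0.0199
```

Emit:
play_rows --pt "0.03 -0.2 0 0 0 0 0" --pt "0.07 -0.45 0 0 0 0 0" --pt "0.1 -0.7 0 0 0 0 0" --pt "0.13 -0.95 0 0 0 0 0"

```text
time: 5.08
ee_pos: [0.5038, -0.1539, 0.1999]
eef_rot: [0.997, 0.075, -0.001, -0.0]
ft_force: [0.4, 0.6, -0.5]
width: 0.0197
```

Emit:
play_rows --pt "0.03 -0.25 0 0 0 0 0" --pt "0.07 -0.5 0 0 0 0 0" --pt "0.1 -0.75 0 0 0 0 0" --pt "0.13 -0.95 0 0 0 0 0"

```text
time: 5.58
ee_pos: [0.5008, 0.0381, 0.2001]
eef_rot: [0.997, 0.076, -0.001, -0.0]
ft_force: [0.3, -0.5, -1.2]
width: 0.0199
```

Emit:
play_rows --pt "0.03 -0.22 0 0 0 0 0" --pt "0.06 -0.42 0 0 0 0 0" --pt "0.08 -0.53 0 0 0 0 0" --pt "0.08 -0.53 0 0 0 0 0" --pt "0.08 -0.53 0 0 0 0 0"

```text
time: 6.2
ee_pos: [0.5015, 0.1421, 0.2005]
eef_rot: [0.997, 0.075, -0.001, 0.0]
ft_force: [0.6, -0.2, -0.7]
width: 0.0199
```

Run:
```python
from h import *
go([.503,.154,.2])
w=eyes.camera("wrist");t=eyes.camera("top");save(w,"w3")
s,p,R=pose()
def q(x,y,z): return proj(w,p+R@np.array([x,y,z]),True).round(1)
print("top front edge",q(.01,0,-.044),q(.014,0,-.044),"face foot",q(.01,0,.011),q(.014,0,.011),"flange front",q(.016,0,.0135),q(.02,0,.0135),"tip front",q(.008,0,.056),q(.012,0,.056))
for m in locks(t):
    ys,xs=np.nonzero(m);print("top",at_z(t,(xs.mean(),ys.mean()),.048).round(4))
for m in locks(w,amin=60):
    ys,xs=np.nonzero(m);rc=cv2.minAreaRect(np.array([at_z(w,(x,y),.048,True)[:2]*1000 for x,y in zip(xs,ys)],dtype=np.float32));print("w",xs.mean(),ys.mean(),rc)
```

```text
t 6.2 pos [0.5015 0.1421 0.2005] yaw 8.59 shift [ 0.017 -0.058  0.002] turn [0. 0. 0.] F [ 0.6 -0.2 -0.7] w 0.0199
top front edge [321.1 327.3] [321.2 317.8] face foot [320.  270.7] [320.1 263.2] flange front [320.  257.7] [320.1 250.2] tip front [319.5 246.1] [319.5 239.9]
top [0.8443 0.5236 0.048 ]
top [ 0.7421 -0.2166  0.048 ]
top [0.4869 0.0441 0.048 ]
top [ 0.47   -0.0478  0.048 ]
w 91.10916442048517 17.579514824797844 ((670.455810546875, 395.6426086425781), (73.9955062866211, 37.229610443115234), 84.70198059082031)
w 304.04696673189824 219.72407045009786 ((504.61138916015625, 156.9461212158203), (61.150390625, 38.867645263671875), 81.26677703857422)
w 407.9229175300456 241.63489432242022 ((493.216064453125, 57.559532165527344), (61.987510681152344, 39.73553466796875), 78.09364318847656)
w 499.06417112299465 276.68389780154484 ((471.40020751953125, -47.911563873291016), (62.3160514831543, 39.82624435424805), 86.28125)
w 256.8905472636816 345.16915422885575 ((364.3067626953125, 184.16143798828125), (66.84873962402344, 6.3430280685424805), 6.3569159507751465)
w 377.4822134387352 345.9644268774704 ((380.3576965332031, 62.52177047729492), (62.29228591918945, 6.954596996307373), 11.529135704040527)
w 334.4653409090909 391.78409090909093 ((308.99853515625, 107.79889678955078), (29.334503173828125, 416.10394287109375), 8.557966232299805)
```

View pics/w3.png

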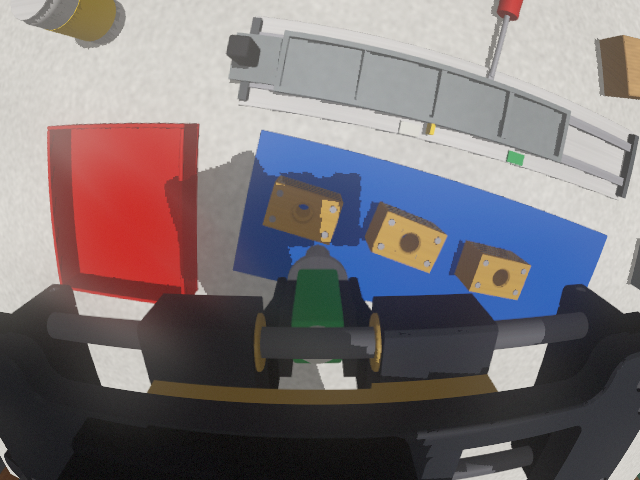

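The gauge is held upright. Lock1's bore at (302,211) shows an inner ring, while the other two look plain. Next I'll hover over lock1's bore and take one close look.

Emit:
play_rows --pt "0.025 -0.07 0.1 0 0 0 0" --pt "0.025 -0.07 0.25 0 0 0 0" --pt "0.025 -0.07 0.38 0 0 0 0" --pt "0.025 -0.07 0.38 0 0 0 0" --pt "0.025 -0.07 0.38 0 0 0 0"

```text
time: 6.92
ee_pos: [0.5052, 0.1576, 0.1266]
eef_rot: [0.997, 0.075, 0.001, -0.0]
ft_force: [-0.6, 0.4, -1.0]
width: 0.0197
```

Run:
```python
from h import *
go([.5046,.1569,.124])
w=eyes.camera("wrist");save(w,"w4",(200,120,440,300),3.3)
s,p,R=pose()
def q(x,y,z): return proj(w,p+R@np.array([x,y,z]),True).round(1)
print("top front edge",q(.01,0,-.044),"face foot",q(.01,0,.011),"flange front",q(.016,0,.016),q(.016,0,.011),q(.02,0,.016),"tip front",q(.008,0,.058),q(.012,0,.058))
print("bore",proj(w,[.5046,.1569,.048],True))
hsv=cv2.cvtColor(np.ascontiguousarray(w["image"]),cv2.COLOR_RGB2HSV)
for c in(312,320,326): print(c,[(i,hsv[i,c].tolist()) for i in range(232,276,2)])
```

```text
t 6.92 pos [0.5052 0.1576 0.1266] yaw 8.6 shift [-0.004  0.003  0.013] turn [0. 0. 0.] F [-0.6  0.4 -1. ] w 0.0197
top front edge [319.9 327.1] face foot [319.1 270.6] flange front [319.1 256. ] [319.2 259.4] [319.1 248.5] tip front [318.7 245. ] [318.7 238.9]
bore [319.66583408 248.06522518]
312 [(232, [17, 124, 111]), (234, [18, 126, 113]), (236, [17, 124, 103]), (238, [16, 122, 98]), (240, [17, 124, 97]), (242, [17, 122, 96]), (244, [17, 125, 96]), (246, [0, 18, 83]), (248, [140, 10, 80]), (250, [150, 7, 77]), (252, [150, 6, 79]), (254, [173, 12, 84]), (256, [140, 9, 84]), (258, [143, 11, 91]), (260, [150, 8, 92]), (262, [140, 8, 92]), (264, [140, 8, 93]), (266, [140, 8, 92]), (268, [70, 17, 89]), (270, [65, 119, 79]), (272, [66, 118, 80]), (274, [65, 134, 76])]
320 [(232, [17, 123, 110]), (234, [14, 72, 89]), (236, [112, 146, 108]), (238, [15, 89, 92]), (240, [17, 120, 100]), (242, [18, 121, 99]), (244, [18, 122, 98]), (246, [130, 9, 83]), (248, [140, 9, 82]), (250, [150, 6, 83]), (252, [135, 6, 83]), (254, [150, 9, 83]), (256, [160, 9, 86]), (258, [160, 8, 93]), (260, [160, 8, 92]), (262, [0, 3, 91]), (264, [0, 3, 90]), (266, [140, 8, 93]), (268, [68, 12, 86]), (270, [64, 121, 78]), (272, [65, 123, 79]), (274, [65, 121, 78])]
326 [(232, [17, 118, 112]), (234, [16, 125, 108]), (236, [18, 120, 102]), (238, [16, 116, 97]), (240, [16, 125, 98]), (242, [16, 117, 100]), (244, [18, 121, 97]), (246, [17, 125, 96]), (248, [16, 69, 92]), (250, [160, 9, 81]), (252, [150, 13, 81]), (254, [165, 6, 81]), (256, [158, 12, 82]), (258, [165, 6, 90]), (260, [150, 8, 93]), (262, [150, 6, 91]), (264, [160, 8, 92]), (266, [158, 11, 92]), (268, [72, 15, 86]), (270, [63, 116, 79]), (272, [63, 115, 80]), (274, [65, 124, 80])]
```

View pics/w4.png

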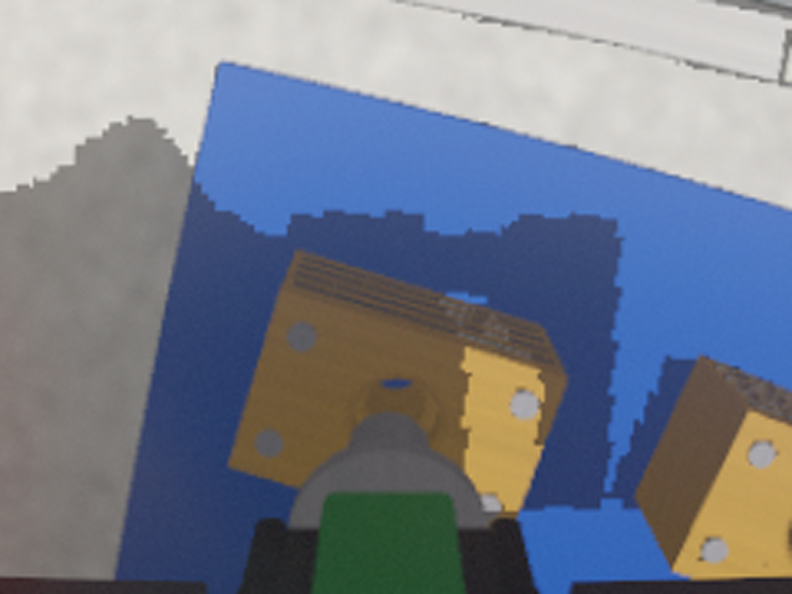

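Run:
```python
from h import *
s,p,R=pose()
w=eyes.camera("wrist")
b=at_z(w,(320.6,245),.048,True);print(b)
b[2]=.106;go(b)
```

```text
[0.50702608 0.15678057 0.048     ]
t 7.03 pos [0.5054 0.1578 0.1269] yaw 8.61 shift [0.007 0.006 0.104] turn [0. 0. 0.] F [-0.   0.1 -1.1] w 0.0203
```

Emit:
play_rows --pt "0.006 0.005 0.03 0 0 0 0" --pt "0.006 0.005 0.08 0 0 0 0" --pt "0.006 0.005 0.11 0 0 0 0" --pt "0.006 0.005 0.13 0 0 0 0" --pt "0.006 0.005 0.13 0 0 0 0"

```text
time: 7.65
ee_pos: [0.5054, 0.1568, 0.0989]
eef_rot: [0.997, 0.075, -0.001, 0.0]
ft_force: [-2.1, -1.5, -2.8]
width: 0.0198
```

Emit:
play_rows --pt "0 0 0.01 0 0 0 0" --pt "0 0 0.02 0 0 0 0" --pt "0 0 0.03 0 0 0 0" --pt "0 0 0.04 0 0 0 0" --pt "0 0 0.04 0 0 0 0"

```text
time: 8.28
ee_pos: [0.5081, 0.1574, 0.0947]
eef_rot: [0.997, 0.075, 0.003, 0.0]
ft_force: [-7.5, -5.1, 25.3]
width: 0.0196
```

Lock1: the pin stopped with its tip about 12 mm into the bore, against 25 N, so it fails. On to lock2.

Emit:
play_rows --pt "0 0 -0.05 0 0 0 0" --pt "0 0 -0.12 0 0 0 0" --pt "0 0 -0.2 0 0 0 0" --pt "-0.03 0.1 -0.2 0 0 0 0" --pt "-0.07 0.25 -0.2 0 0 0 0"

```text
time: 8.9
ee_pos: [0.4998, 0.106, 0.1326]
eef_rot: [0.997, 0.076, 0.001, -0.0]
ft_force: [0.4, 0.0, -0.8]
width: 0.0197
```

Emit:
play_rows --pt "-0.055 0.2 0 0 0 0 0" --pt "-0.065 0.232 0 0 0 0 0" --pt "-0.065 0.232 0 0 0 0 0" --pt "-0.065 0.232 0 0 0 0 0"

```text
time: 9.4
ee_pos: [0.4939, 0.0591, 0.1319]
eef_rot: [0.997, 0.076, 0.0, -0.0]
ft_force: [0.4, 0.2, -0.6]
width: 0.0198
```

Run:
```python
from h import *
go([.4945,.0576,.13])
w=eyes.camera("wrist");save(w,"w5",(200,120,440,300),3.3)
print("bore",proj(w,[.4945,.0576,.048],True))
s,p,R=pose()
def q(x,y,z): return proj(w,p+R@np.array([x,y,z]),True).round(1)
print("tip front",q(.008,0,.058))
```

```text
t 9.4 pos [0.4939 0.0591 0.1319] yaw 8.74 shift [0.002 0.008 0.009] turn [0. 0. 0.] F [ 0.4  0.2 -0.6] w 0.0198
bore [321.07611217 244.1231288 ]
tip front [319.1 245.4]
```

View pics/w5.png

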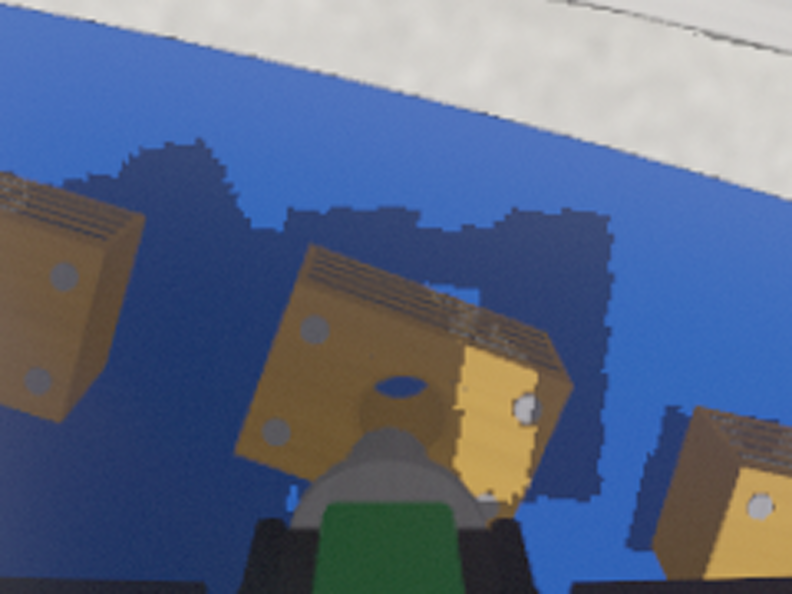

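Emit:
play_rows --pt "0 0.009 0.04 0 0 0 0" --pt "0 0.009 0.1 0 0 0 0" --pt "0 0.009 0.14 0 0 0 0" --pt "0 0.009 0.16 0 0 0 0" --pt "0 0.009 0.16 0 0 0 0"

```text
time: 10.07
ee_pos: [0.4939, 0.0559, 0.0992]
eef_rot: [0.997, 0.075, -0.0, -0.0]
ft_force: [-0.6, 0.6, -1.9]
width: 0.0197
```

Emit:
play_rows --pt "0 0 0.01 0 0 0 0" --pt "0 0 0.02 0 0 0 0" --pt "0 0 0.03 0 0 0 0" --pt "0 0 0.04 0 0 0 0" --pt "0 0 0.04 0 0 0 0"

```text
time: 10.7
ee_pos: [0.4939, 0.0559, 0.0914]
eef_rot: [0.997, 0.075, -0.0, 0.0]
ft_force: [-0.3, -0.2, -1.3]
width: 0.0201
```

Emit:
play_rows --pt "0 0 0.03 0 0 0 0" --pt "0 0 0.06 0 0 0 0" --pt "0 0 0.09 0 0 0 0" --pt "0 0 0.12 0 0 0 0" --pt "0 0 0.12 0 0 0 0"

```text
time: 11.32
ee_pos: [0.4936, 0.0559, 0.0669]
eef_rot: [0.997, 0.075, -0.001, -0.0]
ft_force: [0.6, 0.4, -0.9]
width: 0.0195
```

Emit:
play_rows --pt "0 0 0.007 0 0 0 0" --pt "0 0 0.014 0 0 0 0" --pt "0 0 0.014 0 0 0 0"

```text
time: 11.7
ee_pos: [0.4943, 0.0559, 0.0652]
eef_rot: [0.997, 0.075, 0.0, 0.0]
ft_force: [-1.8, 0.1, 5.9]
width: 0.0196
```

Lock2: the flange is on the top (TCP 0.065 m, contact force rising), so it passes. One small extra press, then lock3.

Emit:
play_rows --pt "0 0 0.006 0 0 0 0" --pt "0 0 0.006 0 0 0 0"

```text
time: 11.95
ee_pos: [0.495, 0.0558, 0.0652]
eef_rot: [0.997, 0.075, 0.001, 0.0]
ft_force: [-5.3, -1.4, 17.6]
width: 0.0199
```

Emit:
play_rows --pt "0 0 -0.12 0 0 0 0" --pt "0 0 -0.25 0 0 0 0" --pt "0 0 -0.36 0 0 0 0" --pt "0 0 -0.36 0 0 0 0"

```text
time: 12.45
ee_pos: [0.495, 0.056, 0.1368]
eef_rot: [0.997, 0.075, 0.002, 0.0]
ft_force: [-0.0, 0.6, -1.5]
width: 0.0202
```

Emit:
play_rows --pt "-0.06 0.15 0 0 0 0 0" --pt "-0.14 0.36 0 0 0 0 0" --pt "-0.189 0.496 0 0 0 0 0" --pt "-0.189 0.496 0 0 0 0 0" --pt "-0.189 0.496 0 0 0 0 0"

```text
time: 13.08
ee_pos: [0.4713, -0.0472, 0.1348]
eef_rot: [0.997, 0.076, -0.0, -0.0]
ft_force: [0.5, 0.2, -1.5]
width: 0.0198
```

Run:
```python
from h import *
go([.4714,-.0479,.13])
w=eyes.camera("wrist");save(w,"w6",(200,120,440,300),3.3)
print("bore",proj(w,[.4714,-.0479,.048],True))
```

```text
t 13.07 pos [ 0.4713 -0.0472  0.1348] yaw 8.67 shift [-0.     0.004  0.024] turn [0. 0. 0.] F [ 0.5  0.2 -1.5] w 0.0198
bore [319.90673569 243.17878565]
```

View pics/w6.png

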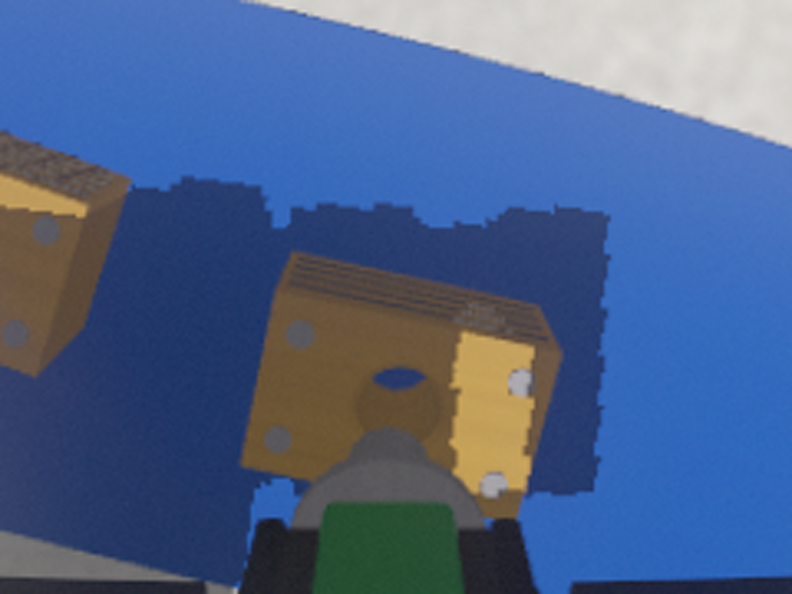

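Lock3's bore is open. I'm lowering in force-checked steps.

Emit:
play_rows --pt "0.001 0.007 0.05 0 0 0 0" --pt "0.001 0.007 0.12 0 0 0 0" --pt "0.001 0.007 0.16 0 0 0 0" --pt "0.001 0.007 0.18 0 0 0 0" --pt "0.001 0.007 0.18 0 0 0 0"

```text
time: 13.75
ee_pos: [0.4718, -0.0491, 0.0993]
eef_rot: [0.997, 0.075, -0.0, -0.0]
ft_force: [1.0, -0.4, 0.4]
width: 0.0201
```

Emit:
play_rows --pt "0 0 0.01 0 0 0 0" --pt "0 0 0.02 0 0 0 0" --pt "0 0 0.03 0 0 0 0" --pt "0 0 0.04 0 0 0 0" --pt "0 0 0.04 0 0 0 0"

```text
time: 14.38
ee_pos: [0.4718, -0.0492, 0.0914]
eef_rot: [0.997, 0.075, -0.0, -0.0]
ft_force: [-0.5, -0.8, -2.3]
width: 0.0198
```

Past the step depth with no force; now down to the flange, then lift and travel back towards the stand.

Emit:
play_rows --pt "0 0 0.03 0 0 0 0" --pt "0 0 0.06 0 0 0 0" --pt "0 0 0.09 0 0 0 0" --pt "0 0 0.12 0 0 0 0" --pt "0 0 0.12 0 0 0 0"

```text
time: 15.0
ee_pos: [0.4716, -0.0492, 0.067]
eef_rot: [0.997, 0.075, -0.0, -0.0]
ft_force: [0.3, 0.3, -1.8]
width: 0.0199
```

Emit:
play_rows --pt "0 0 0.007 0 0 0 0" --pt "0 0 0.014 0 0 0 0" --pt "0 0 0.02 0 0 0 0" --pt "0 0 0.02 0 0 0 0"

```text
time: 15.5
ee_pos: [0.4731, -0.0493, 0.0652]
eef_rot: [0.997, 0.075, 0.001, 0.0]
ft_force: [-5.0, 1.3, 14.9]
width: 0.0197
```

Emit:
play_rows --pt "0 0 -0.15 0 0 0 0" --pt "0 0 -0.35 0 0 0 0" --pt "0 0 -0.55 0 0 0 0" --pt "0 0 -0.65 0 0 0 0" --pt "0 0 -0.65 0 0 0 0"

```text
time: 16.12
ee_pos: [0.4728, -0.0493, 0.1948]
eef_rot: [0.997, 0.075, 0.001, 0.001]
ft_force: [0.2, -0.6, -1.9]
width: 0.0195
```

Run:
```python
from h import *
go([.508,-.3478,.2],8.64)
```

```text
t 16.12 pos [ 0.4728 -0.0493  0.1948] yaw 8.64 shift [-0.05   1.502 -0.024] turn [ 0.001 -0.002 -0.   ] F [ 0.2 -0.6 -1.9] w 0.0195
```

Lock3 passes: the flange seated at 0.065 m with 15 N. Returning to the stand.

Emit:
play_rows --pt "-0.01 0.2 -0.03 0 0 0 0" --pt "-0.015 0.45 -0.03 0 0 0 0" --pt "-0.025 0.75 -0.03 0 0 0 0"

```text
time: 16.5
ee_pos: [0.4894, -0.1989, 0.1983]
eef_rot: [0.997, 0.076, -0.001, -0.0]
ft_force: [0.9, -0.2, -0.7]
width: 0.0196
```

Emit:
play_rows --pt "-0.01 0.25 0 0 0 0 0" --pt "-0.015 0.5 0 0 0 0 0" --pt "-0.025 0.7 0 0 0 0 0" --pt "-0.025 0.752 0 0 0 0 0" --pt "-0.025 0.752 0 0 0 0 0"

```text
time: 17.12
ee_pos: [0.5069, -0.3473, 0.1981]
eef_rot: [0.997, 0.075, -0.001, -0.001]
ft_force: [-0.2, 0.4, -1.2]
width: 0.02
```

Run:
```python
from h import *
go([.508,-.3478,.12],8.64)
```

```text
t 17.12 pos [ 0.5069 -0.3473  0.1981] yaw 8.62 shift [0.006 0.004 0.39 ] turn [-0.001  0.001 -0.   ] F [-0.2  0.4 -1.2] w 0.02
```

Emit:
play_rows --pt "0.005 0.003 0.12 0 0 0 0" --pt "0.005 0.003 0.25 0 0 0 0" --pt "0.005 0.003 0.37 0 0 0 0" --pt "0.005 0.003 0.42 0 0 0 0" --pt "0.005 0.003 0.45 0 0 0 0"

```text
time: 17.75
ee_pos: [0.5086, -0.3473, 0.1096]
eef_rot: [0.997, 0.076, 0.0, -0.0]
ft_force: [-0.1, 0.7, -0.8]
width: 0.02
```

Emit:
play_rows --pt "0 0 0.06 0 0 0 0" --pt "0 0 0.11 0 0 0 0" --pt "0 0 0.16 0 0 0 0" --pt "0 0 0.175 0 0 0 0" --pt "0 0 0.175 0 0 0 0"

```text
time: 18.38
ee_pos: [0.5082, -0.3481, 0.0744]
eef_rot: [0.997, 0.075, -0.0, -0.0]
ft_force: [-0.3, -0.2, 0.3]
width: 0.0196
```

Emit:
play_rows --pt "0 0 0.006 0 0 0 0" --pt "0 0 0.012 0 0 0 0" --pt "0 0 0.012 0 0 0 0"

```text
time: 18.75
ee_pos: [0.5084, -0.3483, 0.0724]
eef_rot: [0.997, 0.075, 0.0, 0.0]
ft_force: [-0.4, -0.7, -0.3]
width: 0.0201
```

Emit:
play_rows --pt "0 0 0 0 0 0 30" --pt "0 0 0 0 0 0 45" --pt "0 0 0 0 0 0 50" --pt "0 0 0 0 0 0 50" --pt "0 0 0 0 0 0 50"

```text
time: 19.38
ee_pos: [0.5083, -0.3482, 0.0722]
eef_rot: [0.997, 0.075, 0.0, 0.0]
ft_force: [0.0, 0.4, -0.6]
width: 0.0429
```

Emit:
play_rows --pt "0 0 -0.15 0 0 0 50" --pt "0 0 -0.4 0 0 0 50" --pt "0 0 -0.65 0 0 0 50" --pt "0 0 -0.9 0 0 0 50" --pt "0 0 -0.9 0 0 0 50"

```text
time: 20.0
ee_pos: [0.51, -0.349, 0.2569]
eef_rot: [0.997, 0.075, 0.003, 0.002]
ft_force: [0.3, -0.2, 0.1]
width: 0.0435
```

Run:
```python
from h import *
np.set_printoptions(precision=4,suppress=True)
t=eyes.camera("top");w=eyes.camera("wrist");save(w,"w7")
for m in locks(t):
    ys,xs=np.nonzero(m);rc=cv2.minAreaRect(np.array([at_z(t,(x,y),.048)[:2]*1000 for x,y in zip(xs,ys)],dtype=np.float32))
    print("top",rc)
save(t,"top2",(190,200,490,340),2.6)
for d in eyes.landmark_of(w,"gauge_grip")[:3]:print(d["xy"],d["p"],at_z(w,d["xy"],.09,True))
go([.503,.155,.25],8.6-90); go([.503,.155,.25],8.6+90)
```

```text
top ((872.9234008789062, 582.5889282226562), (181.90774536132812, 72.54824829101562), 87.54214477539062)
top ((741.4938354492188, -219.04722595214844), (66.3451919555664, 115.16368865966797), 15.45127010345459)
top ((548.133056640625, 139.45614624023438), (60.97294616699219, 38.44043731689453), 83.35519409179688)
top ((490.9491882324219, 56.25126647949219), (60.21708297729492, 38.09143829345703), 77.6127700805664)
top ((469.46319580078125, -47.87097930908203), (59.84372329711914, 36.544090270996094), 85.90582275390625)
[315.5, 219.1] 0.93 [ 0.5071 -0.3466  0.09  ]
[320.9, 334.8] 0.67 [ 0.3878 -0.3701  0.09  ]
[401.0, 215.3] 0.56 [ 0.5227 -0.4236  0.09  ]
t 20.15 pos [ 0.5079 -0.348   0.2512] yaw 8.64 shift [ 0.353 -2.49   0.007] turn [0.    0.001 1.   ] F [ 0.7  0.4 -0.3] w 0.0437
t 20.15 pos [ 0.5079 -0.348   0.2512] yaw 8.64 shift [ 0.353 -2.49   0.007] turn [-0.001  0.    -1.   ] F [ 0.7  0.4 -0.3] w 0.0437
```

View pics/top2.png

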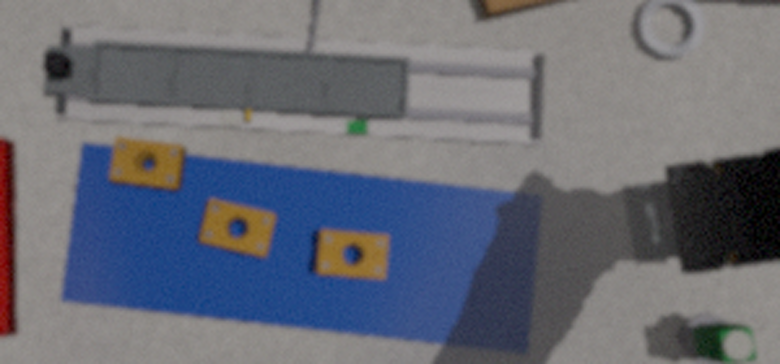

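Lock1 has been knocked: it now lies at about (0.548, 0.139), still flat. The carrier is unmoved. The gauge stands in its stand.

Run:
```python
from h import *
s,p,R=pose();print(np.round(s["joint_positions"],2))
go([.549,.140,.25],83.4)
```

```text
[ 0.76  0.32 -0.3   1.43  0.09  1.41 -0.96]
t 20.15 pos [ 0.5079 -0.348   0.2512] yaw 8.64 shift [ 0.57  -2.381  0.007] turn [-0.001  0.    -0.831] F [ 0.7  0.4 -0.3] w 0.0437
```

Emit:
play_rows --pt "0.05 -0.2 0 0 0 0 100" --pt "0.1 -0.45 0 0 0 0 100" --pt "0.19 -0.794 0 0 0 0 100"

```text
time: 20.52
ee_pos: [0.5201, -0.1932, 0.2504]
eef_rot: [0.997, 0.074, -0.001, -0.0]
ft_force: [1.0, -0.2, 0.8]
width: 0.0658
```

Emit:
play_rows --pt "0.07 -0.3 0 0 0 0 100" --pt "0.14 -0.6 0 0 0 0 100" --pt "0.19 -0.794 0 0 0 0 100"

```text
time: 20.9
ee_pos: [0.534, -0.028, 0.2509]
eef_rot: [0.997, 0.077, -0.001, -0.0]
ft_force: [0.2, -1.2, -0.7]
width: 0.0856
```

Emit:
play_rows --pt "0.07 -0.25 0 0 0 -0.1 100" --pt "0.14 -0.5 0 0 0 -0.2 100" --pt "0.19 -0.7 0 0 0 -0.3 100" --pt "0.19 -0.793 0 0 0 -0.4 100" --pt "0.19 -0.793 0 0 0 -0.5 100"

```text
time: 21.52
ee_pos: [0.5473, 0.1333, 0.2506]
eef_rot: [0.89, 0.455, -0.001, -0.001]
ft_force: [0.4, -1.3, -0.3]
width: 0.0871
```

Emit:
play_rows --pt "0 0 0 0 0 -0.11 100" --pt "0 0 0 0 0 -0.22 100" --pt "0 0 0 0 0 -0.331 100" --pt "0 0 0 0 0 -0.331 100" --pt "0 0 0 0 0 -0.331 100"

```text
time: 22.15
ee_pos: [0.5483, 0.131, 0.2514]
eef_rot: [0.748, 0.664, -0.0, -0.0]
ft_force: [-0.6, 0.4, 0.9]
width: 0.0872
```

Run:
```python
from h import *
go([.549,.140,.1],83.4)
w=eyes.camera("wrist");save(w,"w8")
for m in locks(w,amin=300):
    ys,xs=np.nonzero(m);rc=cv2.minAreaRect(np.array([at_z(w,(x,y),.048,True)[:2]*1000 for x,y in zip(xs,ys)],dtype=np.float32));print("w",xs.mean().round(),ys.mean().round(),rc)
```

```text
t 22.15 pos [0.5483 0.131  0.2514] yaw 83.2 shift [ 0.045 -0.001  0.757] turn [-0.001  0.    -0.002] F [-0.6  0.4  0.9] w 0.0872
w 320.0 204.0 ((550.1723022460938, 143.0718536376953), (61.3300666809082, 38.47052764892578), 83.23858642578125)
w 280.0 269.0 ((493.7208557128906, 61.126319885253906), (53.21431350708008, 38.32111358642578), 77.868408203125)
w 501.0 346.0 ((765.3794555664062, -68.0105972290039), (56.67282485961914, 32.34922790527344), 60.932987213134766)
w 272.0 370.0 ((469.9447021484375, -60.04123306274414), (34.597442626953125, 39.619773864746094), 85.44703674316406)
w 494.0 382.0 ((768.1671142578125, -135.50640869140625), (33.892738342285156, 315.1783447265625), 83.2816162109375)
w 9.0 467.0 ((-271.5290222167969, -412.9599914550781), (240.96923828125, 81.85736083984375), 47.538482666015625)
```

View pics/w8.png

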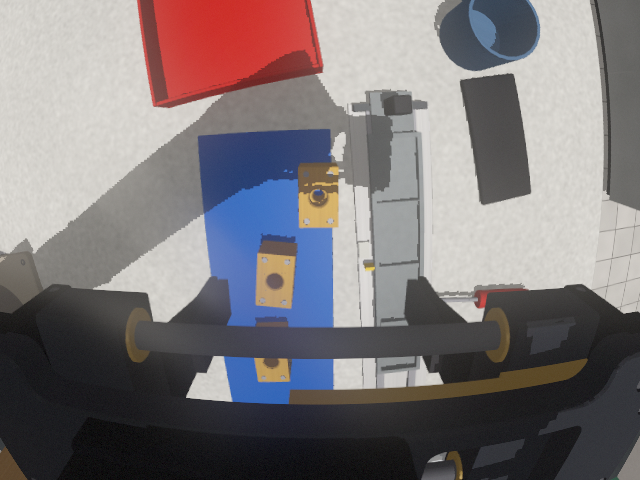

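Lock1 at (318,195) is flat and square to the jaws; lock2 is at (277,278) and lock3 at (273,358). The bin is clear. Picking lock1 up with a narrowed opening, clear of the tray at (395,200).

Emit:
play_rows --pt "0.056 0.002 0.2 0 0 0 63" --pt "0.056 0.002 0.45 0 0 0 63" --pt "0.056 0.002 0.7 0 0 0 63" --pt "0.056 0.002 0.85 0 0 0 63" --pt "0.056 0.002 0.85 0 0 0 63"

```text
time: 22.82
ee_pos: [0.5486, 0.1418, 0.0801]
eef_rot: [0.747, 0.665, -0.002, -0.001]
ft_force: [0.6, 0.1, 0.6]
width: 0.0561
```

Emit:
play_rows --pt "0 0 0.1 0 0 0 63" --pt "0 0 0.2 0 0 0 63" --pt "0 0 0.27 0 0 0 63" --pt "0 0 0.295 0 0 0 63" --pt "0 0 0.295 0 0 0 63"

```text
time: 23.45
ee_pos: [0.5502, 0.1423, 0.023]
eef_rot: [0.746, 0.665, -0.0, -0.0]
ft_force: [0.5, 0.5, 0.8]
width: 0.0548
```

Emit:
play_rows --pt "0 0 0 0 0 0 40" --pt "0 0 0 0 0 0 30" --pt "0 0 0 0 0 0 30" --pt "0 0 0 0 0 0 30" --pt "0 0 0 0 0 0 30" --squeeze 40

```text
time: 24.08
ee_pos: [0.5505, 0.1423, 0.0236]
eef_rot: [0.746, 0.665, 0.0, 0.0]
ft_force: [-1.8, -0.3, 5.7]
width: 0.0397
```

Emit:
play_rows --pt "0 0 -0.1 0 0 0 30" --pt "0 0 -0.3 0 0 0 30" --pt "0 0 -0.5 0 0 0 30" --pt "0 0 -0.6 0 0 0 30" --pt "0 0 -0.6 0 0 0 30"

```text
time: 24.7
ee_pos: [0.5507, 0.1423, 0.1442]
eef_rot: [0.746, 0.665, 0.001, 0.001]
ft_force: [0.3, -0.5, -4.2]
width: 0.04
```

Run:
```python
from h import *
go([.475,.335,.142],90)
t=eyes.camera("top")
hsv=cv2.cvtColor(np.ascontiguousarray(t["image"]),cv2.COLOR_RGB2HSV)
m=cv2.inRange(hsv,(0,180,100),(6,255,255))|cv2.inRange(hsv,(174,180,100),(179,255,255));m[:,:90]=0;m[:,260:]=0;m[:220]=0
ys,xs=np.nonzero(m);print("bin",cv2.minAreaRect(np.array([at_z(t,(x,y),.045)[:2]*1000 for x,y in zip(xs,ys)],dtype=np.float32)))
```

```text
t 24.7 pos [0.5507 0.1423 0.1442] yaw 83.43 shift [ 0.914 -0.486  0.01 ] turn [ 0.001 -0.    -0.073] F [ 0.3 -0.5 -4.2] w 0.04
bin ((474.6119384765625, 343.15045166015625), (172.65658569335938, 156.5195770263672), 3.4001777172088623)
```

Lock1 is held (39.9 mm). To the bin.

Emit:
play_rows --pt "0.2 -0.1 0 0 0 0 30" --pt "0.45 -0.23 0 0 0 0 30" --pt "0.7 -0.36 0 0 0 0 30" --pt "0.945 -0.489 0 0 0 0 30" --pt "0.945 -0.489 0 0 0 0 30"

```text
time: 25.38
ee_pos: [0.4702, 0.346, 0.1414]
eef_rot: [0.744, 0.669, -0.001, -0.002]
ft_force: [0.6, -0.7, -4.6]
width: 0.0395
```

Emit:
play_rows --pt "0 0 0.1 0 0 0 30" --pt "0 0 0.3 0 0 0 30" --pt "0 0 0.48 0 0 0 30" --pt "0 0 0.57 0 0 0 30" --pt "0 0 0.585 0 0 0 30"

```text
time: 26.0
ee_pos: [0.4745, 0.34, 0.0246]
eef_rot: [0.747, 0.665, -0.001, -0.0]
ft_force: [0.1, -0.2, -3.7]
width: 0.0395
```

Emit:
play_rows --pt "0 0 0 0 0 0 30" --pt "0 0 0.008 0 0 0 30" --pt "0 0 0.008 0 0 0 55" --pt "0 0 0.008 0 0 0 65" --pt "0 0 0.008 0 0 0 65"

```text
time: 26.62
ee_pos: [0.4749, 0.3414, 0.025]
eef_rot: [0.746, 0.665, 0.0, 0.0]
ft_force: [-0.5, -0.8, 0.1]
width: 0.055
```

Emit:
play_rows --pt "0 0 -0.15 0 0 0 65" --pt "0 0 -0.4 0 0 0 65" --pt "0 0 -0.65 0 0 0 65" --pt "0 0 -0.85 0 0 0 65" --pt "0 0 -0.85 0 0 0 65"

```text
time: 27.25
ee_pos: [0.4758, 0.3426, 0.198]
eef_rot: [0.746, 0.665, 0.003, 0.001]
ft_force: [0.5, -0.0, -0.2]
width: 0.0563
```

Run:
```python
from h import *
np.set_printoptions(precision=4,suppress=True)
t=eyes.camera("top")
for m in locks(t):
    ys,xs=np.nonzero(m);rc=cv2.minAreaRect(np.array([at_z(t,(x,y),.048)[:2]*1000 for x,y in zip(xs,ys)],dtype=np.float32))
    print("top",rc)
go([.4930,.0573,.2],77.6)
for d in eyes.landmark_of(t,"carrier_grip")[:2]:print("grip",d["xy"],at_z(t,d["xy"],.055))
for d in eyes.landmark_of(t,"carrier_deck")[:2]:print("deck",d["xy"],at_z(t,d["xy"],.022))
```

```text
top ((895.7095947265625, 530.4036865234375), (79.65773010253906, 23.058549880981445), 88.41809844970703)
top ((852.5996704101562, 582.1830444335938), (37.61437225341797, 175.4947052001953), 1.5082883834838867)
top ((741.58203125, -218.3043212890625), (65.72149658203125, 112.48511505126953), 15.452804565429688)
top ((490.77996826171875, 56.33946990966797), (60.2205924987793, 37.58742141723633), 77.10247039794922)
top ((473.49627685546875, 332.24261474609375), (48.16891098022461, 44.20466232299805), 85.84669494628906)
top ((469.4783935546875, -47.65861892700195), (60.26953125, 36.544090270996094), 85.90582275390625)
t 27.3 pos [0.4752 0.3417 0.1958] yaw 83.43 shift [-1.403  0.251 -0.022] turn [ 0.001 -0.001  0.065] F [ 0.6 -0.4 -0.4] w 0.0568
grip [208.8, 225.3] [0.6342 0.2305 0.055 ]
deck [286.6, 228.8] [0.6345 0.0471 0.022 ]
```

Lock1 is in the bin. Next, pick lock2.

Emit:
play_rows --pt "-0.2 0.04 0 0 0 0 65" --pt "-0.45 0.08 0 0 0 0 65" --pt "-0.702 0.127 0 0 0 0 65"

```text
time: 27.78
ee_pos: [0.4831, 0.1971, 0.1931]
eef_rot: [0.746, 0.666, -0.001, -0.001]
ft_force: [0.6, 0.1, 0.8]
width: 0.0564
```

Emit:
play_rows --pt "-0.25 0.04 0 0 0 0.034 65" --pt "-0.5 0.08 0 0 0 0.068 65" --pt "-0.702 0.127 0 0 0 0.068 65" --pt "-0.702 0.127 0 0 0 0.068 65" --pt "-0.702 0.127 0 0 0 0.068 65"

```text
time: 28.4
ee_pos: [0.4925, 0.057, 0.1937]
eef_rot: [0.781, 0.625, -0.0, -0.001]
ft_force: [-0.6, -0.7, 0.5]
width: 0.0566
```

Run:
```python
from h import *
go([.4937,.0568,.0235],77.3)
w=eyes.camera("wrist");save(w,"w9",(180,40,500,280),2.5)
K=lambda uv,z:at_z(w,uv,z,True).round(4)
for d in eyes.landmark_of(w,"carrier_deck")[:2]:print("deck",d["xy"],d["p"],K(d["xy"],.022))
for d in eyes.landmark_of(w,"carrier_grip")[:2]:print("grip",d["xy"],d["p"],K(d["xy"],.055))
for m in locks(w,amin=300):
    ys,xs=np.nonzero(m);rc=cv2.minAreaRect(np.array([at_z(w,(x,y),.048,True)[:2]*1000 for x,y in zip(xs,ys)],dtype=np.float32));print("w",xs.mean().round(),ys.mean().round(),rc)
```

```text
t 28.4 pos [0.4925 0.057  0.1937] yaw 77.33 shift [0.    0.007 0.851] turn [-0.001 -0.     0.   ] F [-0.6 -0.7  0.5] w 0.0566
deck [463.4, 188.6] 0.79 [0.6346 0.0537 0.022 ]
w 319.0 197.0 ((495.8464050292969, 77.9569091796875), (18.985904693603516, 33.1408805847168), 79.80689239501953)
w 317.0 239.0 ((489.7027893066406, 44.966331481933594), (35.38362121582031, 38.76426696777344), 77.35204315185547)
w 317.0 314.0 ((471.629638671875, -30.832008361816406), (27.638090133666992, 39.30863952636719), 84.9522476196289)
w 476.0 385.0 ((636.819580078125, -168.09820556640625), (28.3050479888916, 223.3388214111328), 77.39205932617188)
w 238.0 396.0 ((369.8739013671875, -112.59990692138672), (20.328210830688477, 50.21431350708008), 77.23687744140625)
```

View pics/w9.png

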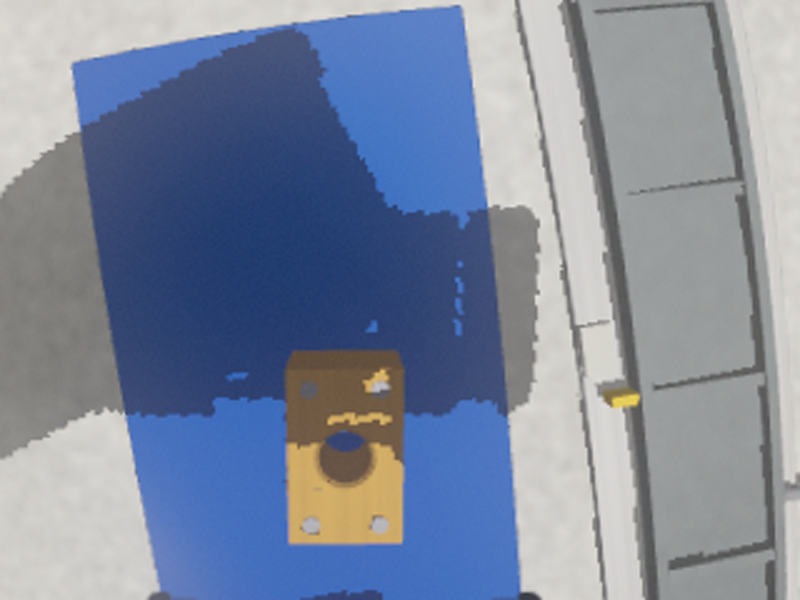

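Run:
```python
from h import *
w=eyes.camera("wrist")
K=lambda u,v,z:at_z(w,(180+u/2.5,40+v/2.5),z,True).round(4)
print("near top edge (-28.5)",K(622,300,.030),"near foot",K(606,300,.012))
print("far inner foot (+23.5)",K(748,290,.022),"far inner top",K(758,290,.030))
for n,a,b in(("d12",(628,193),(745,183)),("d23",(650,387),(765,373)),("d34",(670,566),(775,553))):
    print(n,K(*a,.030),K(*b,.030))
print("pointer",K(622,398,.02),"white",K(590,355,.006))
```

```text
near top edge (-28.5) [0.6025 0.089  0.03  ] near foot [0.6012 0.0875 0.012 ]
far inner foot (+23.5) [0.6564 0.0829 0.022 ] far inner top [0.6571 0.0836 0.03  ]
d12 [0.6118 0.1268 0.03  ] [0.6584 0.124  0.03  ]
d23 [0.6081 0.0552 0.03  ] [0.6558 0.0516 0.03  ]
d34 [ 0.6077 -0.0175  0.03  ] [ 0.654  -0.0231  0.03  ]
pointer [0.5994 0.0507 0.02  ] white [0.5928 0.0666 0.006 ]
```

Emit:
play_rows --pt "0 0.006 0.2 0 0 0 65" --pt "0 0.006 0.45 0 0 0 65" --pt "0 0.006 0.7 0 0 0 65" --pt "0 0.006 0.85 0 0 0 65" --pt "0 0.006 0.85 0 0 0 65"

```text
time: 29.22
ee_pos: [0.4924, 0.0569, 0.0228]
eef_rot: [0.78, 0.625, -0.001, -0.002]
ft_force: [-0.6, 0.3, 0.1]
width: 0.0569
```

Emit:
play_rows --pt "0 0 0 0 0 0 40" --pt "0 0 0 0 0 0 30" --pt "0 0 0 0 0 0 30" --pt "0 0 0 0 0 0 30" --pt "0 0 0 0 0 0 30"

```text
time: 29.85
ee_pos: [0.4946, 0.0565, 0.0258]
eef_rot: [0.781, 0.625, 0.0, 0.0]
ft_force: [-3.5, 2.3, 8.2]
width: 0.0401
```

Emit:
play_rows --pt "0 0 -0.1 0 0 0 30" --pt "0 0 -0.25 0 0 0 30" --pt "0 0 -0.4 0 0 0 30" --pt "0 0 -0.4 0 0 0 30"

```text
time: 30.35
ee_pos: [0.4957, 0.0562, 0.1067]
eef_rot: [0.781, 0.625, 0.002, 0.002]
ft_force: [0.1, 1.0, -4.1]
width: 0.0397
```

Run:
```python
from h import *
w=eyes.camera("wrist")
go([.633,.0885,.1067],88)
```

```text
t 30.4 pos [0.4947 0.0559 0.1051] yaw 77.29 shift [ 0.311  0.639 -0.007] turn [ 0.001  0.    -0.119] F [-0.1 -0.4 -4. ] w 0.0399
```

Emit:
play_rows --pt "0.08 0.16 -0.01 0 0 -0.04 30" --pt "0.18 0.38 -0.01 0 0 -0.08 30" --pt "0.28 0.57 -0.01 0 0 -0.119 30" --pt "0.311 0.639 -0.01 0 0 -0.119 30" --pt "0.311 0.639 -0.01 0 0 -0.119 30"

```text
time: 31.02
ee_pos: [0.6321, 0.089, 0.1042]
eef_rot: [0.719, 0.695, -0.001, -0.001]
ft_force: [0.1, -0.7, -3.6]
width: 0.0396
```

Run:
```python
from h import *
w=eyes.camera("wrist")
go([.633,.0885,.050],88)
save(w,"w10",(220,100,420,400),2)
s,p,R=pose()
c=p.copy();c[2]-=.021
def q(x,y,z): return proj(w,p+R@np.array([x,y,z]),True).round(1)
print("lock bottom corners pred",q(.031,.02,.021),q(.031,-.02,.021),q(-.031,.02,.021),"top",q(.031,.02,-.024),q(.031,-.02,-.024))
for a in((.034,.0235),(.034,-.0235),(-.034,.0235),(-.034,-.0235)):
    th=np.radians(88);u=np.array([np.cos(th),np.sin(th)]);v=np.array([u[1],-u[0]])
    X=np.r_[np.array([.633,.0885])+u*a[0]+v*a[1],.022];print("nest floor",a,proj(w,X,True).round(1))
```

```text
t 31.07 pos [0.6315 0.0888 0.1047] yaw 88.04 shift [-0.001  0.008  0.273] turn [-0.002  0.     0.   ] F [-0.3 -0.  -3.7] w 0.0398
lock bottom corners pred [355.1 227.8] [277.  227.8] [351.1 332.2] top [366.1 258.2] [265.5 258.2]
nest floor (0.034, 0.0235) [353.9 199.3]
nest floor (0.034, -0.0235) [283.9 199.2]
nest floor (-0.034, 0.0235) [351.  291.6]
nest floor (-0.034, -0.0235) [286.4 291.5]
```

View pics/w10.png

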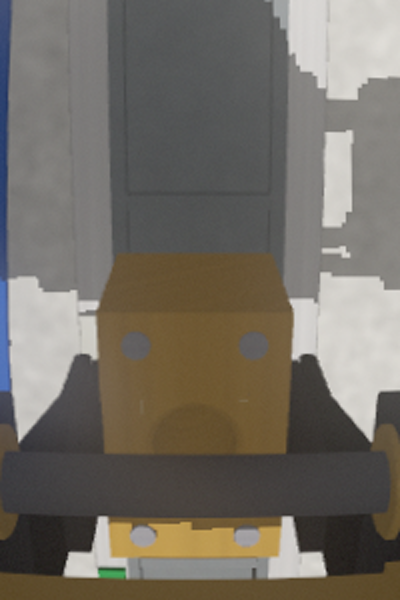

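Run:
```python
from h import *
w=eyes.camera("wrist")
for v in(196,204): print(v,at_z(w,(320,v),.030,True).round(4))
for u in(283.5,355): print(u,at_z(w,(u,197),.030,True).round(4),at_z(w,(u,197),.022,True).round(4))
s,p,R=pose();print(proj(w,p+R@np.array([.031,0,-.024]),True),proj(w,p+R@np.array([.031,0,.021]),True), "obs rows",100+311/2,100+253/2)
go([.633,.0885,.050],88)
```

```text
196 [0.6344 0.1258 0.03  ]
204 [0.6342 0.1205 0.03  ]
283.5 [0.6107 0.126  0.03  ] [0.6099 0.1245 0.022 ]
355 [0.6571 0.1244 0.03  ] [0.6579 0.1229 0.022 ]
[316.83408077 258.32555223] [316.91157382 227.70135476] obs rows 255.5 226.5
t 31.12 pos [0.6313 0.0886 0.1051] yaw 88.03 shift [-0.     0.009  0.276] turn [-0.001  0.     0.   ] F [-0.5  0.1 -3.2] w 0.0397
```

The held body is about 2 mm ahead of the grasp. The nest edges show at (284,200) and (355,200), so I'm correcting a few mm and lowering.

Emit:
play_rows --pt "-0.017 0.008 0.08 0 0 0 30" --pt "-0.017 0.008 0.18 0 0 0 30" --pt "-0.017 0.008 0.25 0 0 0 30" --pt "-0.017 0.008 0.285 0 0 0 30" --pt "-0.017 0.008 0.285 0 0 0 30"

```text
time: 31.75
ee_pos: [0.6337, 0.0854, 0.049]
eef_rot: [0.719, 0.695, -0.0, -0.0]
ft_force: [-0.1, -0.4, -3.2]
width: 0.0397
```

Emit:
play_rows --pt "0 0 0.008 0 0 0 30" --pt "0 0 0.015 0 0 0 30" --pt "0 0 0.015 0 0 0 30"

```text
time: 32.12
ee_pos: [0.6341, 0.0853, 0.0467]
eef_rot: [0.719, 0.695, 0.0, 0.0]
ft_force: [-0.6, 0.4, -4.3]
width: 0.0398
```

Emit:
play_rows --pt "0 0 0.008 0 0 0 30" --pt "0 0 0.015 0 0 0 30" --pt "0 0 0.015 0 0 0 30"

```text
time: 32.5
ee_pos: [0.6342, 0.0854, 0.0448]
eef_rot: [0.719, 0.695, 0.0, 0.0]
ft_force: [-5.4, -1.1, 8.4]
width: 0.0397
```

Seated with contact. Release, rise, and go to lock3.

Emit:
play_rows --pt "0 0 -0.003 0 0 0 45" --pt "0 0 -0.003 0 0 0 60" --pt "0 0 -0.003 0 0 0 65" --pt "0 0 -0.003 0 0 0 65"

```text
time: 33.0
ee_pos: [0.6341, 0.0854, 0.0441]
eef_rot: [0.719, 0.695, 0.0, 0.0]
ft_force: [-0.7, -0.2, -0.5]
width: 0.055
```

Emit:
play_rows --pt "0 0 -0.15 0 0 0 65" --pt "0 0 -0.4 0 0 0 65" --pt "0 0 -0.65 0 0 0 65" --pt "0 0 -0.75 0 0 0 65" --pt "0 0 -0.75 0 0 0 65"

```text
time: 33.62
ee_pos: [0.6346, 0.0855, 0.1951]
eef_rot: [0.719, 0.695, 0.001, 0.001]
ft_force: [0.3, 0.2, 0.1]
width: 0.0566
```

Run:
```python
from h import *
t=eyes.camera("top")
for m in locks(t):
    ys,xs=np.nonzero(m);rc=cv2.minAreaRect(np.array([at_z(t,(x,y),.048)[:2]*1000 for x,y in zip(xs,ys)],dtype=np.float32))
    if rc[0][0]<720:print("top",rc)
go([.472,-.0488,.195],85.9)
```

```text
top ((473.5513000488281, 335.6801452636719), (72.7018814086914, 42.12936019897461), 83.3315200805664)
t 33.67 pos [0.6339 0.0852 0.1934] yaw 88.02 shift [-0.698 -0.786 -0.008] turn [-0.     0.     0.024] F [ 0.4 -0.  -0.5] w 0.0565
```

Emit:
play_rows --pt "-0.18 -0.2 0 0 0 0 65" --pt "-0.36 -0.4 0 0 0 0.024 65" --pt "-0.54 -0.6 0 0 0 0.024 65" --pt "-0.698 -0.786 0 0 0 0.024 65" --pt "-0.698 -0.786 0 0 0 0.024 65"

```text
time: 34.3
ee_pos: [0.4691, -0.052, 0.1924]
eef_rot: [0.734, 0.679, -0.002, -0.0]
ft_force: [0.9, -0.1, 0.5]
width: 0.0561
```

Run:
```python
from h import *
w=eyes.camera("wrist")
go([.472,-.0488,.0235],85.9)
for m in locks(w,amin=200):
    ys,xs=np.nonzero(m);rc=cv2.minAreaRect(np.array([at_z(w,(x,y),.048,True)[:2]*1000 for x,y in zip(xs,ys)],dtype=np.float32));print("w",xs.mean().round(),ys.mean().round(),rc)
s,p,R=pose()
m=[m for m in locks(w,amin=200) if abs(np.nonzero(m)[1].mean()-319)<25 and np.nonzero(m)[0].mean()<330]
for k in m:
    ys,xs=np.nonzero(k);print(xs.min(),xs.max(),ys.min(),ys.max())
def q(y,x): return proj(w,[.472+y,-.0488+x,.048],True).round(1)
print(q(.02,.031),q(-.02,.031),q(.02,-.031),q(-.02,-.031))
```

```text
t 34.35 pos [ 0.4706 -0.0502  0.1928] yaw 85.68 shift [0.008 0.008 0.846] turn [-0.001  0.001 -0.002] F [-0.3  0.4 -0.1] w 0.0565
w 503.0 58.0 ((643.9466552734375, 87.14612579345703), (69.26792907714844, 42.947444915771484), 88.01427459716797)
w 320.0 188.0 ((472.34429931640625, -23.43417739868164), (10.213263511657715, 38.452735900878906), 85.61405944824219)
w 319.0 236.0 ((469.2339782714844, -61.401302337646484), (35.338069915771484, 38.501285552978516), 86.19132995605469)
w 448.0 350.0 ((590.9174194335938, -192.5061492919922), (50.630409240722656, 18.224796295166016), 87.73580169677734)
w 477.0 385.0 ((641.300537109375, -252.98573303222656), (28.4981632232666, 226.00050354003906), 85.73663330078125)
w 234.0 395.0 ((365.5710144042969, -236.4628143310547), (20.380859375, 36.856624603271484), 85.15740203857422)
w 6.0 469.0 ((-220.42762756347656, -534.1324462890625), (172.15280151367188, 52.28791427612305), 49.82332229614258)
296 342 184 196
296 341 214 253
[342.1 181.6] [294.2 185.3] [346.3 251.9] [300.8 255.2]
```

Emit:
play_rows --pt "0.007 0.006 0.2 0 0 0 65" --pt "0.007 0.006 0.45 0 0 0 65" --pt "0.007 0.006 0.7 0 0 0 65" --pt "0.007 0.006 0.845 0 0 0 65" --pt "0.007 0.006 0.845 0 0 0 65"

```text
time: 34.98
ee_pos: [0.4717, -0.0457, 0.0226]
eef_rot: [0.732, 0.682, -0.001, -0.003]
ft_force: [0.4, 0.2, -0.6]
width: 0.0569
```

Emit:
play_rows --pt "0 0 0 0 0 0 40" --pt "0 0 0 0 0 0 30" --pt "0 0 0 0 0 0 30" --pt "0 0 0 0 0 0 30" --pt "0 0 0 0 0 0 30"

```text
time: 35.6
ee_pos: [0.4734, -0.0474, 0.026]
eef_rot: [0.732, 0.681, -0.0, 0.0]
ft_force: [-5.1, 1.7, 6.9]
width: 0.0398
```

Emit:
play_rows --pt "0 0 -0.1 0 0 0 30" --pt "0 0 -0.25 0 0 0 30" --pt "0 0 -0.4 0 0 0 30" --pt "0 0 -0.42 0 0 0 30" --pt "0 0 -0.42 0 0 0 30"

```text
time: 36.22
ee_pos: [0.4731, -0.0477, 0.1085]
eef_rot: [0.732, 0.681, -0.0, 0.0]
ft_force: [-0.4, 0.4, -4.5]
width: 0.0397
```

Run:
```python
from h import *
go([.6305,.0120,.108],88)
```

```text
t 36.23 pos [ 0.4731 -0.0477  0.1085] yaw 85.84 shift [0.355 0.763 0.002] turn [-0.     0.    -0.024] F [-0.4  0.4 -4.5] w 0.0397
```

Emit:
play_rows --pt "0.09 0.19 0 0 0 -0.024 30" --pt "0.19 0.4 0 0 0 -0.024 30" --pt "0.29 0.6 0 0 0 -0.024 30" --pt "0.367 0.768 0 0 0 -0.024 30" --pt "0.367 0.768 0 0 0 -0.024 30"

```text
time: 36.85
ee_pos: [0.6325, 0.0166, 0.1064]
eef_rot: [0.719, 0.695, -0.0, -0.002]
ft_force: [-0.3, -0.5, -4.7]
width: 0.0393
```

Run:
```python
from h import *
w=eyes.camera("wrist");save(w,"w11",(220,100,420,400),2)
go([.6315,.0146,.05],88)
s,p,R=pose()
print("held front rows pred top,bottom",proj(w,p+R@np.array([.031,0,-.024]),True),proj(w,p+R@np.array([.031,0,.021]),True))
th=np.radians(88);u=np.array([np.cos(th),np.sin(th)]);n2=np.array([.634,.0866])
print("lock2 -y face top edge",proj(w,np.r_[n2-u*.031,.067],True),"at divider23 top +y edge",proj(w,np.r_[n2-u*.034,.03],True),"-y",proj(w,np.r_[n2-u*.039,.03],True))
```

```text
t 36.9 pos [0.6314 0.0156 0.1066] yaw 88.1 shift [-0.005  0.002  0.283] turn [-0.002 -0.001  0.001] F [-0.8  0.6 -3.8] w 0.0398
held front rows pred top,bottom [314.63423371 259.94860072] [315.10559726 229.09810038]
lock2 -y face top edge [315.87920592 204.35547836] at divider23 top +y edge [316.18155972 197.18784671] -y [316.16880633 204.67038055]
```

View pics/w11.png

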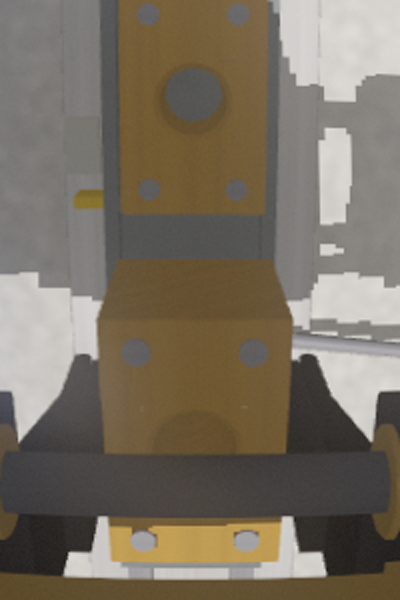

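Lock2 lies flat in its nest, with its near edge at crop row 213. Held lock3 is centred on its nest to within about 2 mm. Lowering with a small correction.

Emit:
play_rows --pt "-0.01 0.003 0.08 0 0 0 30" --pt "-0.01 0.003 0.18 0 0 0 30" --pt "-0.01 0.003 0.26 0 0 0 30" --pt "-0.01 0.003 0.29 0 0 0 30" --pt "-0.01 0.003 0.29 0 0 0 30"

```text
time: 37.52
ee_pos: [0.6322, 0.0127, 0.0508]
eef_rot: [0.719, 0.695, -0.0, -0.0]
ft_force: [0.4, 1.1, -3.2]
width: 0.0399
```

Emit:
play_rows --pt "0 0 0.007 0 0 0 30" --pt "0 0 0.014 0 0 0 30" --pt "0 0 0.014 0 0 0 30"

```text
time: 37.9
ee_pos: [0.6325, 0.0126, 0.0485]
eef_rot: [0.719, 0.695, 0.0, 0.0]
ft_force: [-0.2, 0.1, -4.0]
width: 0.0396
```

Emit:
play_rows --pt "0 0 0.01 0 0 0 30" --pt "0 0 0.016 0 0 0 30" --pt "0 0 0.016 0 0 0 30"

```text
time: 38.28
ee_pos: [0.6324, 0.0127, 0.0451]
eef_rot: [0.719, 0.695, -0.0, 0.0]
ft_force: [0.2, -1.5, -4.3]
width: 0.0401
```

Emit:
play_rows --pt "0 0 0.005 0 0 0 30" --pt "0 0 0.01 0 0 0 30" --pt "0 0 0.01 0 0 0 30"

```text
time: 38.65
ee_pos: [0.6324, 0.0127, 0.0451]
eef_rot: [0.719, 0.695, -0.0, 0.0]
ft_force: [-10.0, -1.5, 15.0]
width: 0.0395
```

Lock3 is seated (15 N contact, no more travel). Release, rise, and move towards the carrier post.

Emit:
play_rows --pt "0 0 -0.008 0 0 0 45" --pt "0 0 -0.008 0 0 0 60" --pt "0 0 -0.008 0 0 0 65" --pt "0 0 -0.008 0 0 0 65"

```text
time: 39.15
ee_pos: [0.6326, 0.0127, 0.0448]
eef_rot: [0.719, 0.695, 0.0, 0.0]
ft_force: [-0.2, -0.1, -0.2]
width: 0.0553
```

Emit:
play_rows --pt "0 0 -0.15 0 0 0 65" --pt "0 0 -0.4 0 0 0 65" --pt "0 0 -0.6 0 0 0 65" --pt "0 0 -0.6 0 0 0 65"

```text
time: 39.65
ee_pos: [0.6343, 0.0131, 0.1685]
eef_rot: [0.719, 0.695, 0.002, 0.002]
ft_force: [0.3, -0.1, -0.8]
width: 0.0566
```

Emit:
play_rows --pt "0.25 0 0 0 0 0 65" --pt "0.5 0 0 0 0 0 65" --pt "0.75 0 0 0 0 0 65" --pt "0.8 0 0 0 0 0 65" --pt "0.8 0 0 0 0 0 65"

```text
time: 40.28
ee_pos: [0.6376, 0.1729, 0.1639]
eef_rot: [0.719, 0.695, -0.001, -0.0]
ft_force: [-0.3, -0.1, 0.2]
width: 0.0566
```

Run:
```python
from h import *
np.set_printoptions(precision=4,suppress=True)
w=eyes.camera("wrist");t=eyes.camera("top")
go([.638,.2325,.1],88)
for n,p,f in(("w",w,True),("t",t,False)):
    for d in eyes.landmark_of(p,"carrier_grip")[:2]:print(n,"grip",d["xy"],round(d["p"],2),at_z(p,d["xy"],.055,f))
    hsv=cv2.cvtColor(np.ascontiguousarray(p["image"]),cv2.COLOR_RGB2HSV)
    if f:
        g=eyes.regions_of(p,"carrier_grip")
        m=(hsv[...,2]<45)
        n_,l,st,c=cv2.connectedComponentsWithStats(m.astype(np.uint8))
        print([(c[i].round(),st[i].tolist()) for i in range(1,n_) if st[i,4]>150 and c[i][1]<280])
    for nm,lo,hi,z in(("green",(50,120,60),(75,255,255),.006),("yellow",(21,140,90),(32,255,255),.02)):
        m=cv2.inRange(hsv,lo,hi);k,l,st,c=cv2.connectedComponentsWithStats(m)
        for i in range(1,k):
            X=at_z(p,c[i],z,f)
            if st[i,4]>=5 and .54<X[0]<.64 and abs(X[1])<.2:print(n,nm,c[i],st[i].tolist(),X)
```

```text
t 40.38 pos [0.6383 0.1706 0.1642] yaw 87.91 shift [ 0.31  -0.013  0.32 ] turn [-0.     0.001 -0.001] F [ 0.3 -0.3 -0.1] w 0.0566
w grip [315.6, 171.1] 0.75 [0.638 0.222 0.055]
[]
t grip [306.7, 294.1] 0.51 [ 0.4762 -0.0052  0.055 ]
t green [327.  248.5] [325, 247, 5, 4, 18] [ 0.5898 -0.0533  0.006 ]
```

Emit:
play_rows --pt "0.14 0 0 0 0 0 65" --pt "0.27 0 0 0 0 0 65" --pt "0.27 0 0 0 0 0 65" --pt "0.27 0 0 0 0 0 65"

```text
time: 41.02
ee_pos: [0.6402, 0.225, 0.1646]
eef_rot: [0.72, 0.694, -0.0, 0.0]
ft_force: [0.3, -0.4, -0.7]
width: 0.0567
```

Run:
```python
from h import *
np.set_printoptions(precision=4,suppress=True)
w=eyes.camera("wrist");save(w,"w12")
go([.638,.227,.036],88)
for d in eyes.landmark_of(w,"carrier_grip")[:2]:print("grip",d["xy"],round(d["p"],2),at_z(w,d["xy"],.055,True))
for d in eyes.regions_of(w,"carrier_grip")[:2]:print("reg",d["xy"],d["p"],at_z(w,d["xy"],.07,True))
im=w["image"].astype(int).sum(2)//3
for v in range(150,300,6): print(v,im[v,270:372:6])
print(proj(w,[.638,.227,.075],True))
```

```text
t 41.08 pos [0.6404 0.2247 0.1647] yaw 87.91 shift [ 0.012 -0.012  0.643] turn [ 0.     0.001 -0.001] F [ 0.2  1.4 -0.1] w 0.0562
grip [312.1, 238.0] 0.77 [0.6363 0.2228 0.055 ]
reg [313.7, 273.9] 0.61 [0.6367 0.1993 0.07  ]
150 [124 121 119 122 120 125 123 126 122 126 125 119 119 126 124 124 124]
156 [124 122 127 123 126 120 122 124 123 124 122 126 126 124 124 125 124]
162 [119 124 125 125 123 125 124 124 122 122 121 124 126 126 122 122 126]
168 [125 122 128 121 127 122 125 124 125 123 120 118 121 125 121 120 124]
174 [118 121 123 126 125 126 126 128 126 124 124 124 125 125 124 122 123]
180 [123 122 127 128 126 129 120 123 124 122 123 122 121 126 124 121 123]
186 [125 123 126 127 124 120 120 127 124 122 127 128 124 123 124 127 125]
192 [125 124 128 127 123 124 125 126 123 124 124 126 126 125 128 128 125]
198 [126 124 124 127 125 125 126 127 127 121 126 127 125 126 125 126 127]
204 [127 125 128  93  91  87  87  87  88  89  92  90 129 129 125 126 125]
210 [128 127 124  90  91  91  89  91  92  91  93  93 127 129 125 127 127]
216 [ 74  78  77 134 136  91  58  61  62  71  93  93  87  77 
[... 294 characters left out ...]
0 221 222 207]
246 [214 214 163 170 157 157  71  72  73  70 161 160 189 220 220 221 205]
252 [214 214 120 129 159 157  84  84  83  79 154 154 104 220 220 221 210]
258 [214 214 156 152 151 152 151 152 151 151 154 162 165 215 219 221 209]
264 [212 213 165 161 160 163 163 162 163 162 163 162 166 214 220 221 210]
270 [212 212 166 153 162 162 162 161 162 162 164 162 165 218 219 220 210]
276 [211 211 167 103 163 161 157 160 162 163 160 163 162 219 220 220 206]
282 [210 210 176 130 159 158 160 160 162 162 161 164 162 219 219 218 209]
288 [209 210 185 132 159 160 162 161 161 160 160 161 162 218 219 221 209]
294 [207 208 194 123 160 158 160 160 161 159 161 158 161 218 219 218 209]
[313.9233 240.5727]
```

View pics/w12.png

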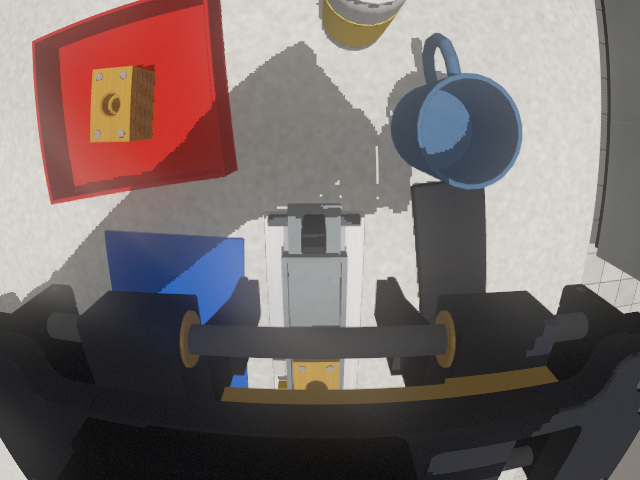

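Last view: lock1 lies in the bin at (122,105), and the post top is at (314,243), about (0.638, 0.2255). Gripping the post.

Emit:
play_rows --pt "0.004 -0.012 0.2 0 0 0 60" --pt "0.004 -0.012 0.4 0 0 0 60" --pt "0.004 -0.012 0.58 0 0 0 60" --pt "0.004 -0.012 0.64 0 0 0 60" --pt "0.004 -0.012 0.64 0 0 0 60"

```text
time: 41.8
ee_pos: [0.6375, 0.227, 0.0369]
eef_rot: [0.719, 0.695, -0.0, -0.0]
ft_force: [0.1, 0.5, 1.1]
width: 0.052
```

Emit:
play_rows --pt "0 0 0 0 0 0 30" --pt "0 0 0 0 0 0 10" --pt "0 0 0 0 0 0 10" --pt "0 0 0 0 0 0 10" --pt "0 0 0 0 0 0 10" --squeeze 20

```text
time: 42.42
ee_pos: [0.6376, 0.2275, 0.037]
eef_rot: [0.719, 0.695, 0.0, 0.0]
ft_force: [-0.3, 0.8, 2.2]
width: 0.0176
```

Run:
```python
from h import *
np.set_printoptions(precision=4,suppress=True)
t=eyes.camera("top");s=eyes.camera("scene")
go([.638,.2255,.036],88)
# re-detect pointer/marks at top and scene
for n,p in(("t",t),("s",s)):
    hsv=cv2.cvtColor(np.ascontiguousarray(p["image"]),cv2.COLOR_RGB2HSV)
    g=proj(p,[.589,-.053,.01]);q=proj(p,[.597,.05,.02]);print(n,"pred",g,q)
    for nm,uv,lo,hi,z in(("green",g,(45,80,50),(85,255,255),.006),("yellow",q,(20,90,80),(34,255,255),.02)):
        k,l,st,c=cv2.connectedComponentsWithStats(cv2.inRange(hsv,lo,hi))
        for i in range(1,k):
            if np.hypot(*(c[i]-uv))<25 and st[i,4]>=3:print(nm,c[i],st[i].tolist(),at_z(p,c[i],z))
```

```text
t 42.52 pos [0.6376 0.2274 0.037 ] yaw 88.02 shift [-0.01   0.002  0.005] turn [0. 0. 0.] F [ 0.1 -0.2  2.2] w 0.0178
t pred [326.9469 248.6437] [285.0477 244.0987]
green [327.2143 248.1786] [324, 246, 7, 5, 28] [ 0.5906 -0.0538  0.006 ]
yellow [299.0792 227.6436] [289, 221, 22, 16, 101] [0.6383 0.0167 0.02  ]
yellow [275.4222 228.8444] [269, 222, 11, 14, 45] [0.6341 0.0745 0.02  ]
yellow [281.6 227. ] [281, 225, 2, 5, 5] [0.639  0.0595 0.02  ]
yellow [284.6667 243.5   ] [284, 242, 2, 4, 6] [0.5985 0.051  0.02  ]
s pred [322.1216 248.6903] [368.9897 260.7468]
green [323.3 248.7] [319, 247, 9, 4, 10] [ 0.5855 -0.0517  0.006 ]
yellow [344.5952 261.7523] [327, 246, 37, 35, 751] [0.6138 0.0035 0.02  ]
yellow [381.1414 271.4955] [363, 256, 37, 36, 771] [0.6152 0.0803 0.02  ]
```

Post gripped (17.8 mm). The pointer is about 105 mm from the green mark along the slide; sliding gently.

Emit:
play_rows --pt "-0.02 0 0 0 0 0 10" --pt "-0.06 0 0 0 0 0 10" --pt "-0.11 0 0 0 0 0 10" --pt "-0.16 0 0 0 0 0 10" --pt "-0.2 0 0 0 0 0 10"

```text
time: 43.15
ee_pos: [0.6363, 0.1865, 0.037]
eef_rot: [0.719, 0.695, 0.0, 0.0]
ft_force: [2.2, 3.0, 1.7]
width: 0.0176
```

Emit:
play_rows --pt "-0.05 0 0 0 0 0 10" --pt "-0.1 0 0 0 0 0 10" --pt "-0.15 0 0 0 0 0 10" --pt "-0.19 0 0 0 0 0 10" --pt "-0.22 0 0 0 0 0 10"

```text
time: 43.78
ee_pos: [0.6348, 0.1428, 0.0369]
eef_rot: [0.719, 0.695, 0.0, 0.0]
ft_force: [5.0, 2.0, 2.7]
width: 0.018
```

Emit:
play_rows --pt "-0.03 0 0 0 0 0 10" --pt "-0.06 0 0 0 0 0 10" --pt "-0.085 0 0 0 0 0 10" --pt "-0.095 0 0 0 0 0 10" --pt "-0.095 0 0 0 0 0 10"

```text
time: 44.4
ee_pos: [0.6342, 0.1239, 0.0369]
eef_rot: [0.719, 0.695, -0.0, 0.0]
ft_force: [4.1, 0.5, 4.9]
width: 0.0182
```

```bash
cat > chk.py <<'E'
from h import *
np.set_printoptions(precision=4,suppress=True)
t=eyes.camera("top");s=eyes.camera("scene");go([.638,.2255,.036],88)
for n,p in(("t",t),("s",s)):
    hsv=cv2.cvtColor(np.ascontiguousarray(p["image"]),cv2.COLOR_RGB2HSV)
    g=proj(p,[.589,-.053,.01])
    for nm,lo,hi,z in(("green",(45,60,40),(85,255,255),.006),("yellow",(18,90,80),(34,255,255),.02)):
        k,l,st,c=cv2.connectedComponentsWithStats(cv2.inRange(hsv,lo,hi))
        for i in range(1,k):
            if np.hypot(*(c[i]-g))<20 and st[i,4]>=2:print(n,nm,c[i],st[i].tolist(),at_z(p,c[i],z))
cv2.imwrite("pics/chk_t.png",t["image"][:,:,::-1])
for m in locks(t):
    ys,xs=np.nonzero(m);X=at_z(t,(xs.mean(),ys.mean()),.067)
    if X[0]<.72:print("brass",X,len(xs))
E
python3 chk.py
```

```text
t 44.5 pos [0.6342 0.1239 0.0369] yaw 88.0 shift [0.508 0.001 0.004] turn [0.    0.001 0.   ] F [ 4.6 -1.   5.6] w 0.0179
t green [327.0417 248.7917] [324, 246, 7, 6, 24] [ 0.589  -0.0534  0.006 ]
t yellow [327.7273 245.7273] [327, 244, 3, 5, 11] [ 0.5952 -0.0544  0.02  ]
s yellow [330.0929 256.6165] [313, 242, 36, 35, 678] [ 0.6102 -0.0286  0.02  ]
brass [ 0.6267 -0.0556  0.067 ] 975
brass [0.4739 0.3348 0.067 ] 491
```

The pointer is over the green mark (column 327.7 vs 327.0). Release and retreat.

Emit:
play_rows --pt "0 0 0 0 0 0 30" --pt "0 0 0 0 0 0 50" --pt "0 0 0 0 0 0 50" --pt "0 0 0 0 0 0 50"

```text
time: 45.0
ee_pos: [0.6335, 0.1245, 0.0365]
eef_rot: [0.719, 0.695, -0.0, -0.0]
ft_force: [-0.6, -0.1, 0.8]
width: 0.0416
```

Emit:
play_rows --pt "0 0 -0.15 0 0 0 50" --pt "0 0 -0.4 0 0 0 50" --pt "0 0 -0.65 0 0 0 50" --pt "0 0 -0.9 0 0 0 50" --pt "0 0 -0.9 0 0 0 50"

```text
time: 45.62
ee_pos: [0.6355, 0.1255, 0.2213]
eef_rot: [0.719, 0.695, 0.003, 0.002]
ft_force: [0.4, -0.3, -1.2]
width: 0.0436
```

Emit:
play_rows --pt "0.1 -0.2 0 0 0 0 50" --pt "0.2 -0.4 0 0 0 0 50" --pt "0.3 -0.6 0 0 0 0 50" --pt "0.4 -0.8 0 0 0 0 50" --pt "0.4 -0.8 0 0 0 0 50"

```text
time: 46.25
ee_pos: [0.474, 0.2119, 0.2165]
eef_rot: [0.718, 0.696, -0.001, 0.0]
ft_force: [0.7, -0.4, -0.3]
width: 0.0435
```

```bash
python3 chk.py
python3 - <<'E'
from h import *
np.set_printoptions(precision=4,suppress=True)
s=eyes.camera("scene");t=eyes.camera("top")
for n,p in(("s",s),("t",t)):
    for l,z in(("gauge_grip",.09),("carrier_deck",.022),("carrier_grip",.055)):
        for d in eyes.landmark_of(p,l)[:3]:print(n,l,d["xy"],round(d["p"],2),at_z(p,d["xy"],z))
    print(n,"gauge expected",proj(p,[.508,-.348,.09]))
hsv=cv2.cvtColor(np.ascontiguousarray(s["image"]),cv2.COLOR_RGB2HSV)
m=cv2.inRange(hsv,(45,90,30),(85,255,255));k,l,st,c=cv2.connectedComponentsWithStats(m)
print([(c[i].round(1),st[i].tolist()) for i in range(1,k) if st[i,4]>40])
E
```

```text
t 46.35 pos [0.4768 0.2094 0.2163] yaw 88.03 shift [0.109 0.803 0.902] turn [0.    0.001 0.   ] F [ 0.5 -0.2  0.8] w 0.0435
t green [327.1304 248.8261] [324, 246, 7, 6, 23] [ 0.589  -0.0536  0.006 ]
t yellow [327.5833 245.75  ] [326, 244, 4, 5, 12] [ 0.5951 -0.054   0.02  ]
s yellow [330.0924 256.7143] [313, 242, 36, 35, 693] [ 0.6105 -0.0285  0.02  ]
brass [ 0.6266 -0.0555  0.067 ] 977
s gauge_grip [212.7, 125.2] 0.86 [ 0.3857 -0.3797  0.09  ]
s gauge_grip [168.4, 171.3] 0.74 [ 0.5453 -0.4103  0.09  ]
s gauge_grip [331.6, 265.8] 0.69 [ 0.677  -0.0027  0.09  ]
s carrier_deck [317.9, 258.1] 0.94 [ 0.6224 -0.0507  0.022 ]
s carrier_grip [403.4, 275.6] 0.95 [0.6355 0.1282 0.055 ]
s carrier_grip [339.0, 273.2] 0.53 [0.6664 0.0082 0.055 ]
s gauge expected [202.4614 165.2774]
t gauge_grip [468.3, 331.9] 0.91 [ 0.397  -0.3747  0.09  ]
t gauge_grip [458.2, 284.1] 0.59 [ 0.505  -0.3532  0.09  ]
t gauge_grip [488.0, 282.1] 0.53 [ 0.511  -0.4225  0.09  ]
t carrier_deck [330.4, 233.9] 0.58 [ 0.6242 -0.0604  0.022 ]
t carrier_grip [252.7, 226.6] 0.97 [0.6334 0.1265 0.055 ]
t gauge expected [455.9462 282.7697]
[(array([213.8, 127.6]), [203, 109, 21, 35, 430]), (array([202.7, 168.9]), [195, 156, 15, 24, 208]), (array([168.1, 174.2]), [163, 167, 11, 15, 96])]
```

```bash
python3 -c "
from bench import job
print(job.close_job())"
```

```text
the job is handed in; nothing more can be done
None
```

The job is done and handed in at about 46 s of the allowed 208 s, with all measured wrist forces at 25 N or less.

**Sorting:** There were three bodies on the mat; the fourth place was empty.

| Body | Gauge result | Where it is now |
|---|---|---|
| Leftmost | Failed: pin stopped about 12 mm down, against 25 N | Red bin |
| Second | Passed: flange on the top | Second nest from the left |
| Third | Passed: flange on the top | Third nest from the left |

The leftmost body was knocked several centimetres aside while I was testing the others. I found it again in the camera image before picking it up.

**Gauge:** I used the middle-sized one and put it back in its stand. In the last images it is upright, in the same place as at the start.

**Carrier:** I slid it about 104 mm after both bodies were seated. Its pointer is at the green mark to within about 1 mm.

**Checks that disagreed or were missing:**
- The cameras differed by 2 to 3 mm on the padlock bodies and up to about 8 mm on the carrier post, so I relied on the close wrist view.
- The body in the bin was hidden from the top camera by the arm in the last check, but it was lying in the bin in the one before.
- I checked the last placing by contact force and position rather than by a viewed picture. My picture allowance was used up by then.

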